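# Pack instrument cassettes into the rack and close the end stop

### The arm

A 7-joint arm with a two-finger parallel gripper is mounted at the origin on the work surface. World frame = base frame: x ahead of the robot, y to its left, z up, the work surface at z = 0. Lengths are in m, angles in rad, forces in N, time in s.
With the tool pointing down it reaches from about 0.4 to 0.85 m from the base axis. Payload 10.4 kg.
Tool frame: the origin (TCP) lies midway between the tips of the shut fingers; the grasp point (between the pads) lies 19 mm behind it; z points along the fingers, y is the direction in which the jaws open and shut (so a half turn about z gives the same grasp; the last joint's range is limited). The gripper opens to 85 mm and grips with 20 to 120 N. Pads are 22 mm wide; open, the fingers measure 114 mm over their backs; the gripper's body (76 mm by 85 mm) begins 54 mm behind the grasp point. The pads swing forward as they close: fully open they stand 13 mm farther back than shut.
Start: joints at [1.155, 0.332, -0.065, 1.46, 0.022, 1.35, -0.088], TCP at [0.239, -0.577, 0.231] pointing down, gripper open.
Joint ranges: [-2.6, 2.6], [-0.5, 2.12], [-1.47, 1.34], [0.16, 2.42], [-1.27, 4.41], [0.06, 2.06], [-2.6, 2.6]. Speed limits (rad/s): [2.22, 2.22, 2.79, 2.79, 3.14, 3.14, 3.14].

### API

Orientations are given as a unit quaternion [x, y, z, w].
In Python, from workcell import get_obs, camera, calibration, hand_in gives the robot as it stands.
- The arm moves only by the shell command python3 -m handwheel 'ROWS' [FORCE]. ROWS is JSON, a list of rows, each an object with "jaw": the finger opening in mm, from 0 to 85.4; "delta_pos": the shift along the tool's x, y, z scaled (see below), a list of three; "turn": the turn about the tool's z scaled (see below). In form: [{"jaw": jaw, "delta_pos": [tx, ty, tz], "turn": turn}, ...]. A call has 1 to 10 rows; each row is the pose to reach, as a shift and turn from the pose commanded when the call began, along the tool's axes at that moment, turning the shorter way round; what a row does not reach only later rows make up. The controller multiplies each number of a shift by 1 m and each number of a turn by pi rad. A row lasts 1/12 s, in which the tool goes at most 41.7 mm and 7.16 degrees, less where a joint would pass 70% of its speed; a pose out of reach is approached as far as the arm can. A call with a number of a shift or a turn outside -1 to 1 is refused whole. A call with a gripper value outside its range is refused whole. The fingers move at their own pace and stop on an object; FORCE is the grip in N (left out, the last holds). Time passes only in rows, so rows that repeat a pose let the fingers close. It gives the time, the measured TCP pose, the force and the opening at its end, in the units of the state.
- get_obs(): the state, without advancing time (a new reading comes with each control period).
- camera(name): name is "side" or "top" or "wrist"; returns the picture (400x640x3 uint8, red, green, blue); there is no depth.
- calibration(name): a dict with "mtx" (3x3 intrinsics, pixels), "rvec" (rotation vector, rad) and "tvec" (3), from world to camera coordinates, as OpenCV has them. Camera axes: x right, y down, z forward; pixel columns grow to the right and rows downward; lengths in m; the calibration is good to about 2 mm. A picture is of the moment at which its call begins: read the wrist's pose just before it. calibration takes no time and is no camera call; for the wrist camera it gives the pose at the moment of the call.
- hand_in(): hands the job in, once; it reports no verdict.
The state is a dict: "clock": time; "joint_pos": joint angles; "joint_velocities": joint speeds; "tau": joint torques, N m; "position": TCP position; "ee_rot": TCP orientation; "ft_force": force on the tool from outside, world axes, zero at the start; "torque": the same for the moment, N m; "grip_width": opening from 0.0 (shut) to 1.0 (fully open).
Only numpy, scipy, OpenCV 4.12 (cv2) and the standard library are available. Lean on these libraries where they do the work, as an engineer would, in place of code of your own. Each camera call takes 0.05 s, during which the arm holds its last target.

### The job

Two steel instrument cassettes stand leaning in the tilted blue bin: take them out and stand them upright, on their long lower edge, in the steel rack beside the two already there, all between the end wall and the sliding stop. Then slide the stop up until the whole row of four is snug, pressing with a firm hand so that the row bears on the fixed end wall, but without ramming it; leave the cassettes upright and the stop close up against them. Leave the carton in the bin, the mallet and the oil bottle where they are.

Things in the scene. Friction and masses are not known exactly. Their poses are not given: they have to be found in the camera images.
- cassette_a_mid (a point): steel instrument cassette, perforated, closed: 26 mm thick (its x axis), 140 mm long (y), 86 mm high (z, up when it stands on its long edge, latch-clip edge uppermost); about 0.25 kg. This point is its centre, 43 mm above its lower edge. Starts in the bin's first compartment (nearest the robot), leaning 30 degrees with its top towards the robot, resting on the divider in front of it.
- cassette_b_mid (a point): steel instrument cassette, perforated, closed: 26 mm thick (its x axis), 140 mm long (y), 86 mm high (z, up when it stands on its long edge, latch-clip edge uppermost); about 0.25 kg. This point is its centre, 43 mm above its lower edge. Starts in the bin's second compartment, leaning in the same way.
- cassette_c_mid (a point): steel instrument cassette, perforated, closed: 26 mm thick (its x axis), 140 mm long (y), 86 mm high (z, up when it stands on its long edge, latch-clip edge uppermost); about 0.25 kg. This point is its centre, 43 mm above its lower edge. Already stands in the rack, next to the end wall, a few mm loose.
- cassette_d_mid (a point): steel instrument cassette, perforated, closed: 26 mm thick (its x axis), 140 mm long (y), 86 mm high (z, up when it stands on its long edge, latch-clip edge uppermost); about 0.25 kg. This point is its centre, 43 mm above its lower edge. Already stands in the rack, beside cassette c on the stop's side, up to about 20 mm loose.
- rack: fixed steel rack on the bench; origin at the centre of its underside. Floor plate 160 mm (its x) by 334 mm (its y), top 4 mm above the bench, smooth; along both long sides a lip 18 mm high, 152 mm clear between them. The row runs along the rack's y; cassettes stand with their length along the rack's x, centred at x = 0.
- end_wall: the rack's fixed end wall, 152 mm wide, 88 mm high, 4 mm thick, at the rack's -y end; its inner face is at rack y = -155 mm. Origin on that face at bench level, axes as the rack.
- wall_face (a point): point on the inner face of the end wall, on the rack's centre line, 48 mm above the bench; axes as the rack, +y points to the stop.
- stop_face (a point): point on the face of the sliding end stop that meets the row, on the rack's centre line, 48 mm above the bench; axes as the rack, +y away from the row. The stop is an upright plate 140 mm wide, 4 mm thick, top 88 mm above the bench, with a foot behind it, 54 mm deep from the face and 10 mm high; two side gussets leave the middle 110 mm of its back clear to push on.
- stop (a joint): position of the end stop along the rack's y, m: the slack left in a row of four cassettes; 0 when its face is 104 mm from the end wall (four cassettes exactly snug), larger away from the wall, at most 0.155. It slides stiffly (about 2 N) and stays where it is left; pushing all four cassettes along adds some 4 to 9 N. A firm push is 15 to 25 N at the stop.
- tray: fixed blue plastic bin, 195 by 168 mm, on a stand that tilts it 30 degrees towards the robot (the tray's -x side); origin on the bench under the middle of the bin, z up. Its floor rises towards +x at 30 degrees. Three compartments one behind another, 64 mm pitch along the slope, 160 mm clear across y.
- tray_floor (a point): middle of the bin's floor, 80 mm above the bench, axes as the tray. Square to the floor stand the side walls and the 3 mm cross walls, all 50 mm high. Each cassette rests on the floor and against the cross wall on its robot side; its top 36 mm stands clear above the walls, with 35 mm free behind it.
- carton_mid (a point): plain cardboard carton 30 by 115 by 78 mm in the bin's third, rearmost compartment, leaning likewise; this point is its centre. Not to be moved.
- mallet: steel mallet with a wooden grip, 235 mm long, lying on the bench beyond the rack; origin on the bench under the middle of its shaft, x along it to the 75 mm wide head. Not to be moved.
- oil: white plastic bottle, 54 mm across, 125 mm high, standing on the bench; origin at the centre of its underside. Not to be moved.
Mind the look-alikes: they are no part of the job. Leave any red look-alike of the part that bears cassette_d_mid alone.

How it is judged:
On the way, in this order (a step that is already met when the one before it is completed fails the run):
1. both cassettes from the bin stand on the rack floor between the end wall and the stop (x of cassette_a_mid in the frame of rack between -0.01 and 0.01 m and y of each of cassette_a_mid, cassette_b_mid in the frame of wall_face above 0.008 m and y of each of cassette_a_mid, cassette_b_mid in the frame of stop_face below -0.008 m and z of each of cassette_a_mid, cassette_b_mid in the frame of rack below 0.059 m and angle between each of cassette_a_mid, cassette_b_mid's own z axis and vertical below 0.45 rad and x of cassette_b_mid in the frame of rack between -0.01 and 0.01 m), for 0.2 s.
2. the stop is pressed up so that the row bears on the end wall (more than 2 N) with no slack over 3 mm (contact force between end_wall and anything else above 2 N and value of joint stop between -0.005 and 0.003 m).
At the end, for the whole second after the job is handed in: All four cassettes stand upright in the rack (within 2.3 degrees, square to the row within 2.3 degrees, within 10 mm of its centre line, on its floor) between the end wall and the stop, and the stop is up against them with no more than 2.5 mm of slack in the row (x of cassette_a_mid in the frame of rack between -0.01 and 0.01 m and y of each of cassette_a_mid, cassette_b_mid, cassette_c_mid, cassette_d_mid in the frame of wall_face above 0.008 m and y of each of cassette_a_mid, cassette_b_mid, cassette_c_mid, cassette_d_mid in the frame of stop_face below -0.008 m and z of each of cassette_a_mid, cassette_b_mid, cassette_c_mid, cassette_d_mid in the frame of rack below 0.051 m and angle between each of cassette_a_mid, cassette_b_mid, cassette_c_mid, cassette_d_mid's own z axis and vertical below 0.04 rad and angle between the x axis of each of cassette_a_mid, cassette_b_mid, cassette_c_mid, cassette_d_mid and the y axis of rack, either way round below 0.04 rad and x of cassette_b_mid in the frame of rack between -0.01 and 0.01 m and x of cassette_c_mid in the frame of rack between -0.01 and 0.01 m and x of cassette_d_mid in the frame of rack between -0.01 and 0.01 m and value of joint stop between -0.005 and 0.0025 m); the robot touches nothing.
It fails at once if the row rammed: more than 45 N on the end wall (contact force between end_wall and anything else above 45 N).
It fails at once if the carton moved more than 15 mm (distance of carton_mid from where it was at the start of the episode above 0.015 m).
It fails at once if the mallet moved more than 15 mm (distance of mallet from where it was at the start of the episode above 0.015 m).
It fails at once if the oil bottle moved more than 15 mm (distance of oil from where it was at the start of the episode above 0.015 m).
It also fails if it takes over 67 s, if anything falls off the work surface, if the arm or the gripper's body presses on something with over 40 N, if the wrist force passes 120 N, or if a joint passes its speed limit or range.

## Working session

There is one attempt and no reset: what is moved stays moved. The work goes in short steps, Python scripts to look and compute and a shell command to move; the robot and the scene stay as the last step left them, time stands still between calls to the robot, and variables do not carry over. Pictures are saved under pics/ and viewed, and the job is handed in when it is done.

```bash
ls; mkdir -p pics; python3 - <<'E'
from workcell import *
import cv2
o=get_obs();print(o)
for n in ["side","top","wrist"]:
    c=calibration(n);print(n,c)
    cv2.imwrite(f"pics/{n}0.png",camera(n)[:,:,::-1])
E
```

```text
pics
{'clock': 0.0, 'joint_pos': array([ 1.15537227,  0.33287369, -0.06467972,  1.46093647,  0.02162656,
        1.34986901, -0.08849434]), 'joint_velocities': array([-0.00087329, -0.00143918,  0.00064872,  0.00032704,  0.0007878 ,
       -0.00094731,  0.00028697]), 'tau': array([ 7.78795475e-04, -6.25447726e+01,  4.95811226e-02, -3.91608167e+01,
        1.62802351e-02,  9.98515345e-03,  3.10880205e-05]), 'position': array([ 0.23908723, -0.57707006,  0.23051705]), 'ee_rot': array([ 9.80771561e-01,  1.95158043e-01, -1.82236699e-04, -6.70924746e-04]), 'ft_force': array([-0.24760246,  0.87876446,  0.28862561]), 'torque': array([-0.01655756,  0.03201792,  0.03426058]), 'grip_width': 0.9962142173799596}
side {'mtx': array([[393.81675406,   0.        , 316.87952186],
       [  0.        , 393.81675406, 200.61521606],
       [  0.        ,   0.        ,   1.        ]]), 'rvec': array([ 0.55298564, -2.7907319 ,  1.02143366]), 'tvec': array([0.49254547, 0.30742349, 1.04719386])}
top {'mtx': array([[418.64318887,   0.        , 314.76007954],
       [  0.        , 418.64318887, 197.77854537],
       [  0.        ,   0.        ,   1.        ]]), 'rvec': array([ 2.14007935, -2.18192596,  0.12900062]), 'tvec': array([-0.08594076,  0.59982007,  1.28612709])}
wrist {'mtx': array([[313.7416146 ,   0.        , 319.35923967],
       [  0.        , 313.7416146 , 195.10883164],
       [  0.        ,   0.        ,   1.        ]]), 'rvec': array([-2.38456243,  1.59307088,  0.25452484]), 'tvec': array([-0.6243523 , -0.04034869,  0.37953535])}
```

View pics/side0.png

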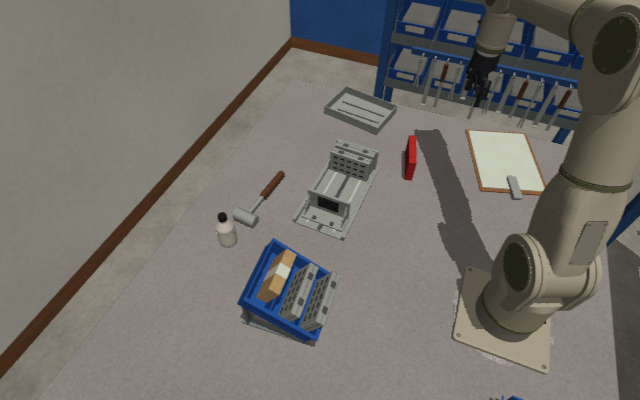

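View pics/top0.png

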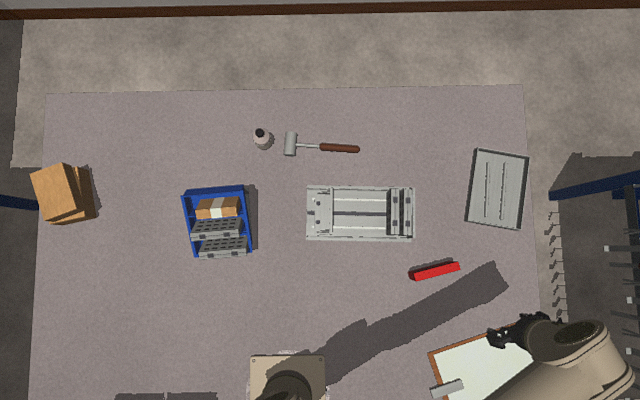

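View pics/wrist0.png

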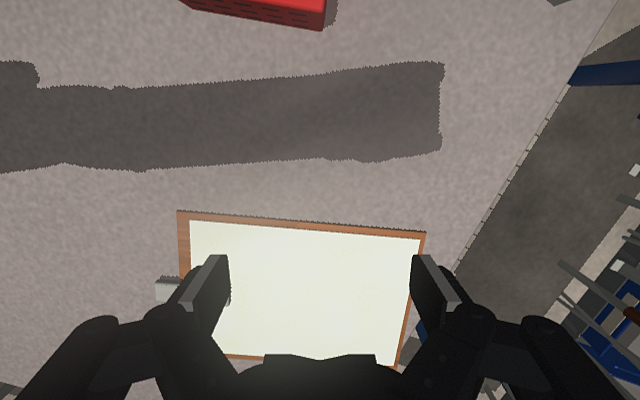

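```bash
cat > h.py <<'E'
import numpy as np, cv2
from workcell import *
def cal(n):
    c=calibration(n); return np.array(c["mtx"]),np.array(c["rvec"]).reshape(3),np.array(c["tvec"]).reshape(3)
def ray(c,uv):
    K,r,t=c; R=cv2.Rodrigues(r)[0]; d=R.T@np.linalg.solve(K,np.array([uv[0],uv[1],1.0])); return -R.T@t, d
def onz(c,uv,z):
    o,d=ray(c,uv); return o+d*(z-o[2])/d[2]
def tri(c1,u1,c2,u2):
    o1,d1=ray(c1,u1);o2,d2=ray(c2,u2)
    A=np.stack([d1,-d2],1);s=np.linalg.lstsq(A,o2-o1,rcond=None)[0]
    p,q=o1+d1*s[0],o2+d2*s[1]; return (p+q)/2,np.linalg.norm(p-q)
def proj(c,p): return cv2.projectPoints(np.array(p,float).reshape(-1,1,3),c[1],c[2],c[0],None)[0].reshape(-1,2)
E
python3 - <<'E'
import cv2
i=cv2.imread("pics/top0.png");s=cv2.imread("pics/side0.png")
cv2.imwrite("pics/t_rack.png",cv2.resize(i[175:250,295:425],None,fx=6,fy=6,interpolation=cv2.INTER_CUBIC))
cv2.imwrite("pics/t_bin.png",cv2.resize(i[175:270,170:270],None,fx=6,fy=6,interpolation=cv2.INTER_CUBIC))
cv2.imwrite("pics/s_rack.png",cv2.resize(s[130:245,285:385],None,fx=5,fy=5,interpolation=cv2.INTER_CUBIC))
cv2.imwrite("pics/s_bin.png",cv2.resize(s[230:350,230:350],None,fx=5,fy=5,interpolation=cv2.INTER_CUBIC))
E
```

```text
(no output)
```

View pics/t_rack.png

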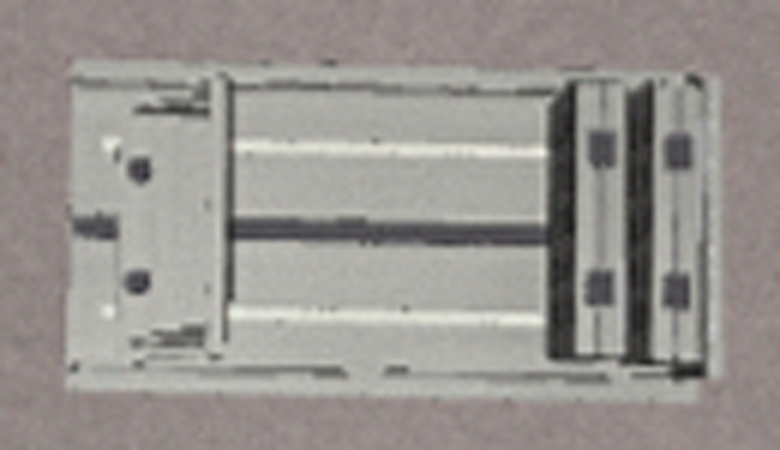

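View pics/t_bin.png

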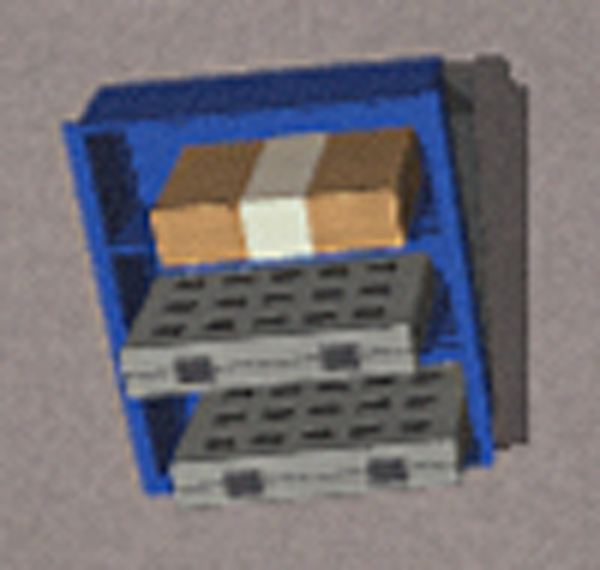

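View pics/s_rack.png

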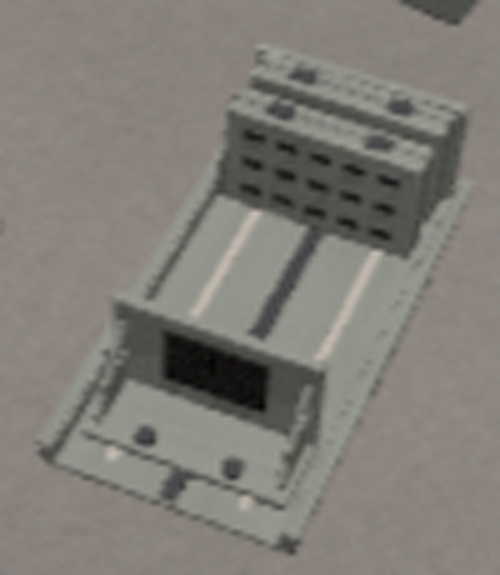

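View pics/s_bin.png

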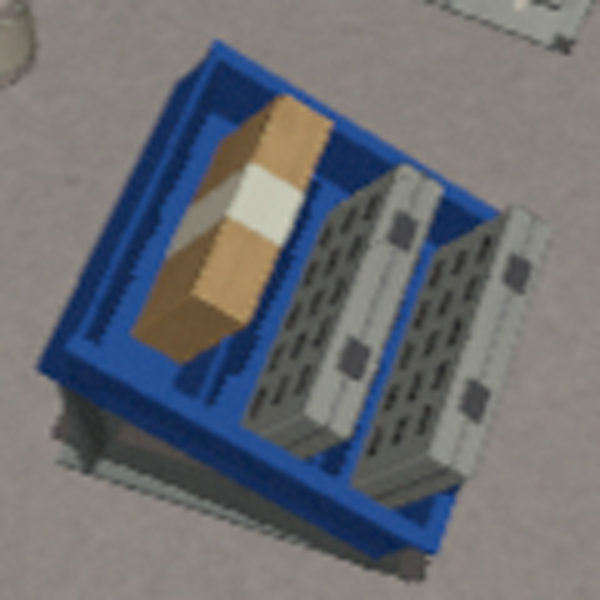

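```bash
cat > m.py <<'E'
from h import *
T=cal("top");S=cal("side")
f=lambda p,o,s:((p[0]+.5)/s-.5+o[0],(p[1]+.5)/s-.5+o[1])
tr=lambda *p:f(p,(295,175),6); tb=lambda *p:f(p,(170,175),6)
sr=lambda *p:f(p,(285,130),5); sb=lambda *p:f(p,(230,230),5)
def P(n,a,b):
    p,e=tri(T,a,S,b);print(n,p.round(4),round(e*1000,1));return p
P("A+",tb(243,482),sb(475,400));P("A-",tb(388,470),sb(517,272))
P("B+",tb(195,369),sb(352,358));P("B-",tb(341,356),sb(403,230))
P("D far",tr(601,150),sr(282,108));P("D near",tr(600,290),sr(378,142))
P("C far",tr(679,152),sr(303,75));P("C near",tr(677,293),sr(400,105))
P("holes",tr(140,170),sr(145,436));P("holen",tr(138,282),sr(232,467))
for n,p,z in [("slotL",(72,225),.004),("slotR",(548,235),.004),("w1L",(230,147),.004),("w1R",(548,152),.004),("w2L",(230,313),.004),("w2R",(548,320),.004),("lipLu",(72,62),.018),("lipLd",(66,390),.018),("stopT",(222,76),.088),("stopB",(220,342),.088),("wallT",(718,76),.088),("wallB",(712,374),.088),
 ("Dl",(577,84),.09),("Dl2",(575,356),.09)]:
    print(n,onz(T,tr(*p),z).round(4))
for n,p,z in [("stopfar",(117,300),.088),("stopnear",(325,368),.088)]:
    print(n,onz(S,sr(*p),z).round(4))
E
python3 m.py
```

```text
A+ [0.427  0.2121 0.1121] 0.8
A- [0.4318 0.1415 0.1123] 1.6
B+ [0.4821 0.2281 0.1431] 2.4
B- [0.4864 0.1581 0.1441] 1.3
D far [ 0.5823 -0.338   0.0944] 2.8
D near [ 0.5129 -0.3349  0.0917] 4.3
C far [ 0.5811 -0.3778  0.0913] 3.2
C near [ 0.5103 -0.3731  0.0932] 3.8
holes [ 0.5853 -0.1071  0.0111] 2.4
holen [ 0.5256 -0.1048  0.0122] 3.0
slotL [ 0.5559 -0.0704  0.004 ]
slotR [ 0.5456 -0.3255  0.004 ]
w1L [ 0.5964 -0.1562  0.004 ]
w1R [ 0.5904 -0.3273  0.004 ]
w2L [ 0.5071 -0.154   0.004 ]
w2R [ 0.5001 -0.3238  0.004 ]
lipLu [ 0.6422 -0.0721  0.018 ]
lipLd [ 0.4676 -0.066   0.018 ]
stopT [ 0.623  -0.1492  0.088 ]
stopB [ 0.4887 -0.1449  0.088 ]
wallT [ 0.6182 -0.4004  0.088 ]
wallB [ 0.468  -0.3903  0.088 ]
Dl [ 0.6152 -0.3284  0.09  ]
Dl2 [ 0.4782 -0.3218  0.09  ]
stopfar [ 0.6205 -0.1426  0.088 ]
stopnear [ 0.4847 -0.1408  0.088 ]
```

```bash
cat >> h.py <<'E'
from scipy.spatial.transform import Rotation as Ro
def go(x,y,z,jaw=None):
    "print tool-axis shift and turn to reach world target; jaw = world yaw (deg) of tool y"
    o=get_obs();R=Ro.from_quat(o["ee_rot"]).as_matrix();p=o["position"]
    print("t",round(o["clock"],2),"pos",p.round(4),"jaw yaw",round(np.degrees(np.arctan2(R[1,1],R[0,1])),2),"f",o["ft_force"].round(1),"w",round(o["grip_width"]*85.4,1))
    d=R.T@(np.array([x,y,z])-p);print("shift",d.round(4))
    if jaw is not None:
        a=jaw-np.degrees(np.arctan2(R[1,1],R[0,1]));a=(a+180)%360-180;print("turn",round(-a/180,4))
E
python3 -c "
from h import *
go(.45,-.2,.25,3.7);go(.432,.177,.25,3.7)"
```

```text
t 0.15 pos [ 0.2391 -0.5771  0.2307] jaw yaw -67.5 f [ 0.1 -0.5  0.2] w 85.3
shift [ 0.3392 -0.2677 -0.019 ]
turn -0.3955
t 0.15 pos [ 0.2391 -0.5771  0.2307] jaw yaw -67.5 f [ 0.1 -0.5  0.2] w 85.3
shift [ 0.4669 -0.6229 -0.0186]
turn -0.3955
```

```bash
R='{"jaw":85,"delta_pos":[0,0,0],"turn":0}'; python3 -m handwheel '[{"jaw":46,"delta_pos":[0.339,-0.268,-0.019],"turn":-0.3955},{"jaw":46,"delta_pos":[0.339,-0.268,-0.019],"turn":-0.3955},{"jaw":46,"delta_pos":[0.339,-0.268,-0.019],"turn":-0.3955},{"jaw":46,"delta_pos":[0.339,-0.268,-0.019],"turn":-0.3955},{"jaw":46,"delta_pos":[0.339,-0.268,-0.019],"turn":-0.3955},{"jaw":46,"delta_pos":[0.339,-0.268,-0.019],"turn":-0.3955},{"jaw":46,"delta_pos":[0.339,-0.268,-0.019],"turn":-0.3955},{"jaw":46,"delta_pos":[0.467,-0.623,-0.019],"turn":-0.3955},{"jaw":46,"delta_pos":[0.467,-0.623,-0.019],"turn":-0.3955},{"jaw":46,"delta_pos":[0.467,-0.623,-0.019],"turn":-0.3955}]'
python3 -c "
from h import *
go(.432,.177,.25,3.7)"
```

```text
clock: 0.98
position: [0.3938, -0.1965, 0.2454]
ee_rot: [0.682, 0.732, -0.0, -0.0]
ft_force: [0.6, -0.3, 0.1]
grip_width: 0.546
t 0.98 pos [ 0.3938 -0.1965  0.2454] jaw yaw 4.07 f [ 0.6 -0.3  0.1] w 46.6
shift [ 0.3699  0.0646 -0.0046]
turn 0.002
```

```bash
python3 -m handwheel '[{"jaw":46,"delta_pos":[0.37,0.064,-0.005],"turn":0.002},{"jaw":46,"delta_pos":[0.37,0.064,-0.005],"turn":0.002},{"jaw":46,"delta_pos":[0.37,0.064,-0.005],"turn":0.002},{"jaw":46,"delta_pos":[0.37,0.064,-0.005],"turn":0.002},{"jaw":46,"delta_pos":[0.37,0.064,-0.005],"turn":0.002},{"jaw":46,"delta_pos":[0.37,0.064,-0.005],"turn":0.002},{"jaw":46,"delta_pos":[0.37,0.064,-0.005],"turn":0.002},{"jaw":46,"delta_pos":[0.37,0.064,-0.005],"turn":0.002},{"jaw":46,"delta_pos":[0.37,0.064,-0.005],"turn":0.002},{"jaw":46,"delta_pos":[0.37,0.064,-0.005],"turn":0.002}]'
python3 -c "
from h import *
go(.432,.177,.25,3.7)
c=cal('wrist');cv2.imwrite('pics/w1.png',camera('wrist')[:,:,::-1])
go(.432,.177,.25,3.7)
np.save('c1.npy',np.array([c[0],np.stack([c[1],c[2],c[2]])],dtype=object),allow_pickle=True)"
```

```text
clock: 1.82
position: [0.4328, 0.1826, 0.2512]
ee_rot: [0.683, 0.73, 0.002, -0.001]
ft_force: [-1.2, 1.0, 0.1]
grip_width: 0.534
t 1.82 pos [0.4328 0.1826 0.2512] jaw yaw 3.81 f [-1.2  1.   0.1] w 45.6
shift [-0.0055 -0.0012  0.0011]
turn 0.0006
t 1.87 pos [0.4331 0.1791 0.2507] jaw yaw 3.74 f [ 1.  -1.   0.3] w 45.9
shift [-0.002  -0.0012  0.0007]
turn 0.0002
```

View pics/w1.png

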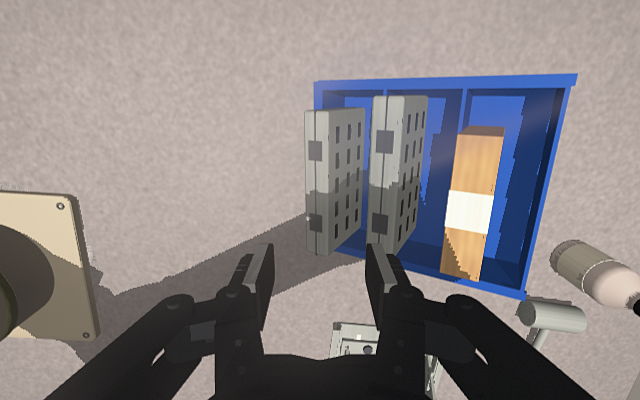

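```bash
python3 -c "
from h import *
camera('top')
c=cal('wrist');im=camera('wrist')[:,:,::-1];cv2.imwrite('pics/w2.png',cv2.resize(im[80:270,290:440],None,fx=3,fy=3,interpolation=cv2.INTER_CUBIC))
go(.432,.177,.25,3.7)
print(c)
import pickle;pickle.dump(c,open('c2.pkl','wb'))"
```

```text
t 1.97 pos [0.4337 0.1747 0.2503] jaw yaw 3.39 f [ 0.8  0.  -0.1] w 45.9
shift [ 0.0024 -0.0016  0.0003]
turn -0.0017
(array([[313.7416146 ,   0.        , 319.35923967],
       [  0.        , 313.7416146 , 195.10883164],
       [  0.        ,   0.        ,   1.        ]]), array([-2.82381013, -0.08770322, -0.01348182]), array([-0.44326844,  0.09548524,  0.44491963]))
```

View pics/w2.png

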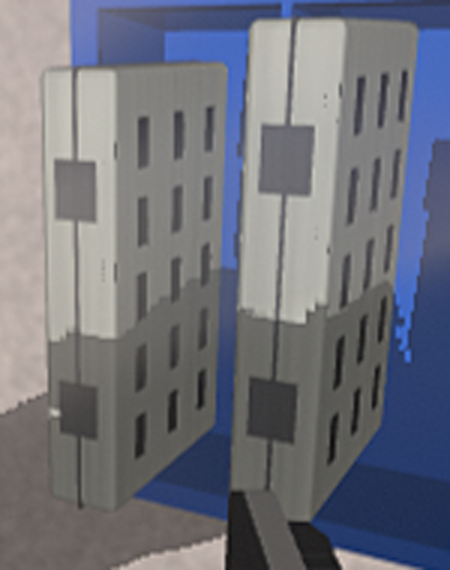

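```bash
python3 -c "
from h import *
import pickle;c=pickle.load(open('c2.pkl','rb'))
f=lambda u,v:((u+.5)/3-.5+290,(v+.5)/3-.5+80)
for n,p,z in [('A+',(76,191),.1135),('A-',(78,410),.1135),('B+',(286,160),.1455),('B-',(273,410),.1455),('Aend+',(75,68),.1135),('Aend-',(80,508),.1135),('Bend+',(290,18),.1455),('Bend-',(267,518),.1455)]: print(n,onz(c,f(*p),z).round(4))
"
```

```text
A+ [0.427  0.213  0.1135]
A- [0.4317 0.1433 0.1135]
B+ [0.4812 0.2294 0.1455]
B- [0.4864 0.1597 0.1455]
Aend+ [0.4247 0.2479 0.1135]
Aend- [0.4344 0.1085 0.1135]
Bend+ [0.4777 0.2641 0.1455]
Bend- [0.4888 0.1256 0.1455]
```

```bash
python3 -c "
from h import *
go(.4312,.178,.097,3.9)"

```

```text
t 1.97 pos [0.4337 0.1747 0.2503] jaw yaw 3.39 f [ 0.8  0.  -0.1] w 45.9
shift [ 0.0035 -0.0022  0.1533]
turn -0.0028
```

```bash
python3 -m handwheel '[{"jaw":46,"delta_pos":[0.0035,-0.0022,0.04],"turn":-0.002},{"jaw":46,"delta_pos":[0.0035,-0.0022,0.08],"turn":-0.002},{"jaw":46,"delta_pos":[0.0035,-0.0022,0.09],"turn":-0.002},{"jaw":46,"delta_pos":[0.0035,-0.0022,0.09],"turn":-0.002},{"jaw":46,"delta_pos":[0.0035,-0.0022,0.09],"turn":-0.002},{"jaw":46,"delta_pos":[0.0035,-0.0022,0.09],"turn":-0.002}]'
python3 -c "
from h import *
go(.4312,.178,.097,3.9)"

```

```text
clock: 2.47
position: [0.4328, 0.178, 0.1627]
ee_rot: [0.684, 0.729, 0.001, 0.001]
ft_force: [-0.1, -0.1, -0.2]
grip_width: 0.539
t 2.47 pos [0.4328 0.178  0.1627] jaw yaw 3.64 f [-0.1 -0.1 -0.2] w 46.0
shift [ 0.0001 -0.0018  0.0657]
turn -0.0015
```

```bash
python3 -m handwheel '[{"jaw":46,"delta_pos":[0,-0.0018,0.03],"turn":-0.0015},{"jaw":46,"delta_pos":[0,-0.0018,0.055],"turn":-0.0015},{"jaw":46,"delta_pos":[0,-0.0018,0.062],"turn":-0.0015},{"jaw":46,"delta_pos":[0,-0.0018,0.062],"turn":-0.0015},{"jaw":46,"delta_pos":[0,-0.0018,0.062],"turn":-0.0015}]'
python3 -c "
from h import *
cv2.imwrite('pics/w3.png',camera('wrist')[:,:,::-1])
s=camera('side')[:,:,::-1];cv2.imwrite('pics/s3.png',cv2.resize(s[180:350,200:400],None,fx=4,fy=4))
go(.4312,.178,.097,3.9)"

```

```text
clock: 2.88
position: [0.4306, 0.1784, 0.1002]
ee_rot: [0.682, 0.731, 0.001, 0.0]
ft_force: [-0.9, -0.3, -0.2]
grip_width: 0.541
t 2.98 pos [0.4309 0.1784 0.1005] jaw yaw 3.96 f [-0.2 -0.4 -0.4] w 46.0
shift [-0.0004  0.0002  0.0035]
turn 0.0003
```

View pics/w3.png

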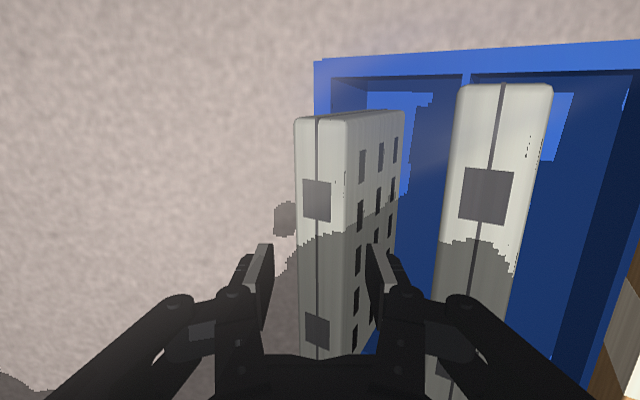

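View pics/s3.png

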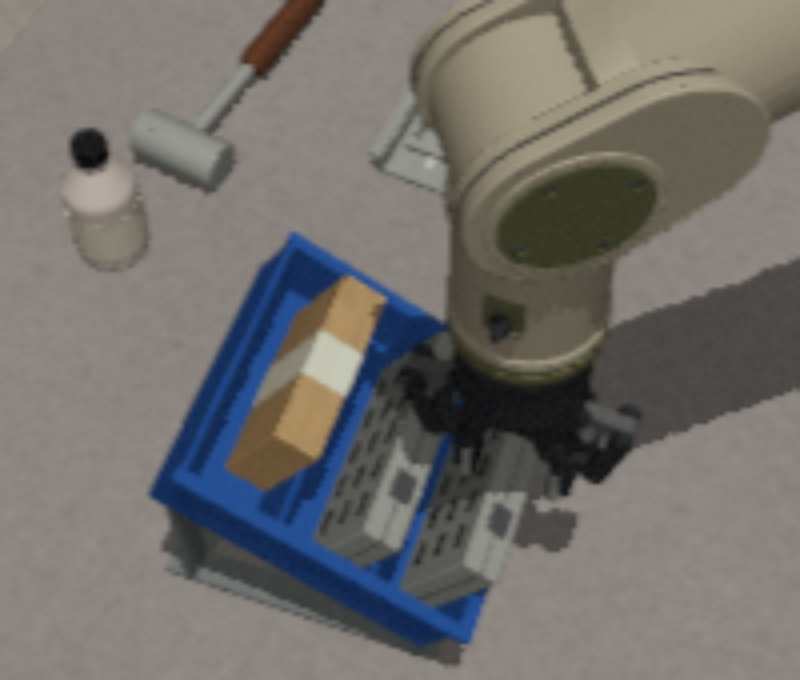

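```bash
python3 -m handwheel '[{"jaw":46,"delta_pos":[0,0,0.005],"turn":0},{"jaw":46,"delta_pos":[0,0,0.005],"turn":0},{"jaw":38,"delta_pos":[0,0.004,0.005],"turn":0},{"jaw":36,"delta_pos":[0,0.005,0.005],"turn":0},{"jaw":32,"delta_pos":[0,0.005,0.005],"turn":0},{"jaw":32,"delta_pos":[0,0.005,0.005],"turn":0}]' 25
python3 -c "
from h import *
cv2.imwrite('pics/w4.png',camera('wrist')[:,:,::-1])
s=camera('side')[:,:,::-1];cv2.imwrite('pics/s4.png',cv2.resize(s[180:350,200:400],None,fx=4,fy=4))
go(.4312,.178,.097,3.9)"

```

```text
clock: 3.48
position: [0.4357, 0.1793, 0.0963]
ee_rot: [0.682, 0.731, 0.001, 0.001]
ft_force: [-13.4, -4.4, 31.4]
grip_width: 0.393
t 3.58 pos [0.4357 0.1792 0.0964] jaw yaw 4.01 f [-14.4  -4.3  32.3] w 33.2
shift [-0.0009 -0.0046 -0.0007]
turn 0.0006
```

View pics/w4.png

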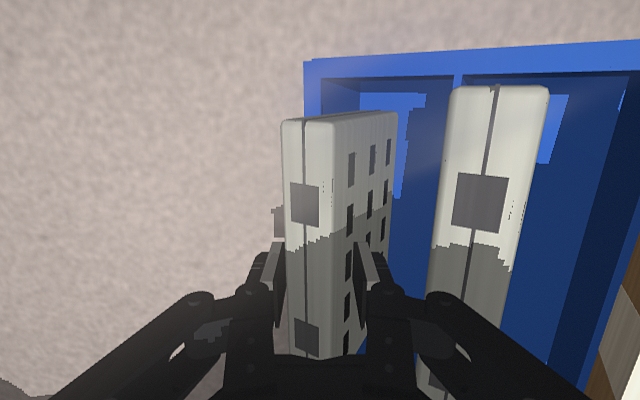

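View pics/s4.png

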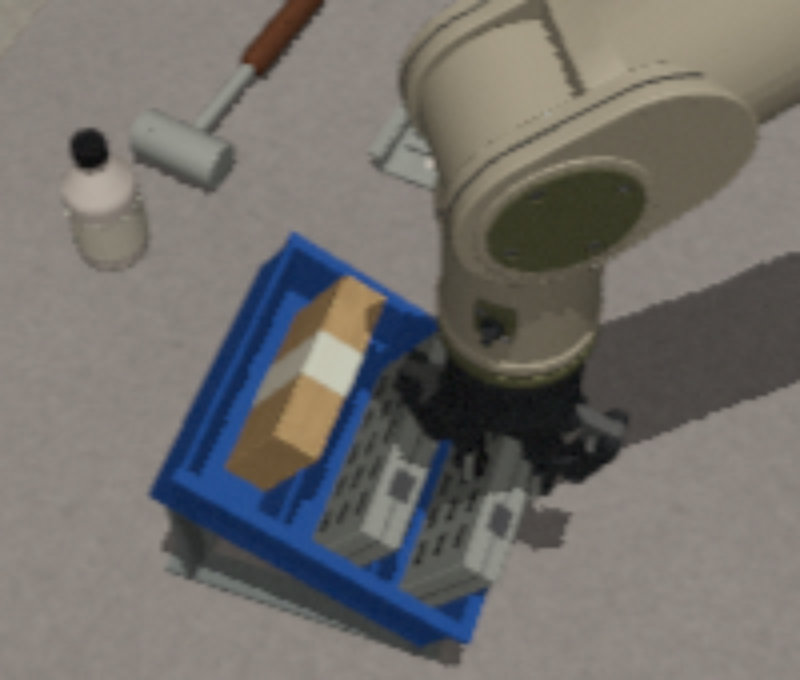

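```bash
python3 -m handwheel '[{"jaw":26,"delta_pos":[0,-0.004,-0.008],"turn":0},{"jaw":24,"delta_pos":[0,-0.009,-0.016],"turn":0},{"jaw":24,"delta_pos":[0,-0.013,-0.025],"turn":0},{"jaw":24,"delta_pos":[0,-0.018,-0.033],"turn":0},{"jaw":24,"delta_pos":[0,-0.018,-0.033],"turn":0}]' 35
python3 -c "
from h import *
cv2.imwrite('pics/w5.png',camera('wrist')[:,:,::-1])
s=camera('side')[:,:,::-1];cv2.imwrite('pics/s5.png',cv2.resize(s[180:350,200:400],None,fx=4,fy=4))
go(.4312,.178,.097,3.9)"

```

```text
clock: 4.0
position: [0.4181, 0.1775, 0.1287]
ee_rot: [0.682, 0.731, 0.002, 0.002]
ft_force: [2.9, 0.8, 1.5]
grip_width: 0.378
t 4.1 pos [0.4182 0.1773 0.1276] jaw yaw 3.94 f [5.4 1.  5.2] w 32.2
shift [-0.0001  0.0129  0.0306]
turn 0.0002
```

View pics/w5.png

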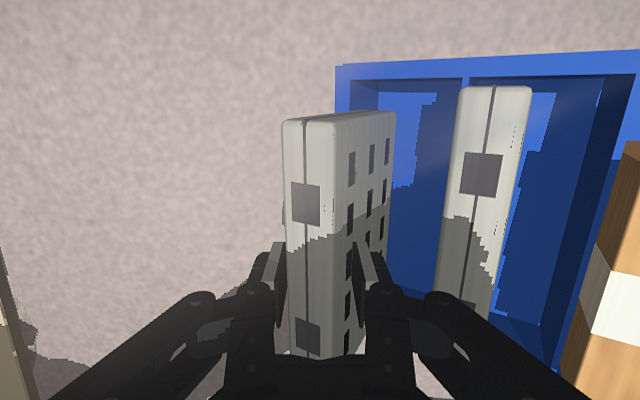

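View pics/s5.png

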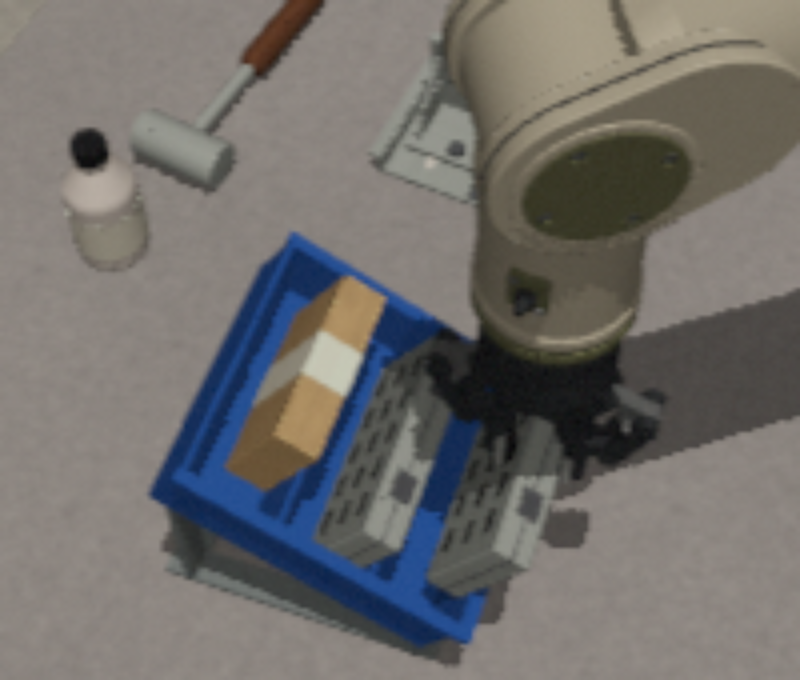

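```bash
python3 -m handwheel '[{"jaw":24,"delta_pos":[0,-0.006,-0.011],"turn":0},{"jaw":24,"delta_pos":[0,-0.012,-0.022],"turn":0},{"jaw":24,"delta_pos":[0,-0.014,-0.037],"turn":0},{"jaw":24,"delta_pos":[0,-0.014,-0.06],"turn":0},{"jaw":24,"delta_pos":[0,-0.014,-0.08],"turn":0},{"jaw":24,"delta_pos":[0,-0.014,-0.08],"turn":0},{"jaw":24,"delta_pos":[0,-0.014,-0.08],"turn":0}]' 50
python3 -c "
from h import *
cv2.imwrite('pics/w6.png',camera('wrist')[:,:,::-1])
s=camera('side')[:,:,::-1];cv2.imwrite('pics/s6.png',cv2.resize(s[180:350,200:400],None,fx=4,fy=4))
go(.4312,.178,.097,3.9)"

```

```text
clock: 4.68
position: [0.4028, 0.1759, 0.2063]
ee_rot: [0.682, 0.731, -0.0, 0.0]
ft_force: [-0.6, 0.1, -2.5]
grip_width: 0.294
t 4.78 pos [0.402  0.1756 0.2052] jaw yaw 3.95 f [-0.4  0.1 -2.3] w 24.8
shift [0.0004 0.0295 0.1081]
turn 0.0003
```

View pics/w6.png

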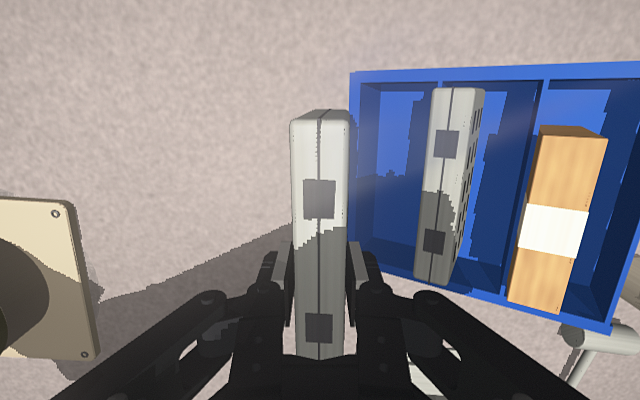

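View pics/s6.png

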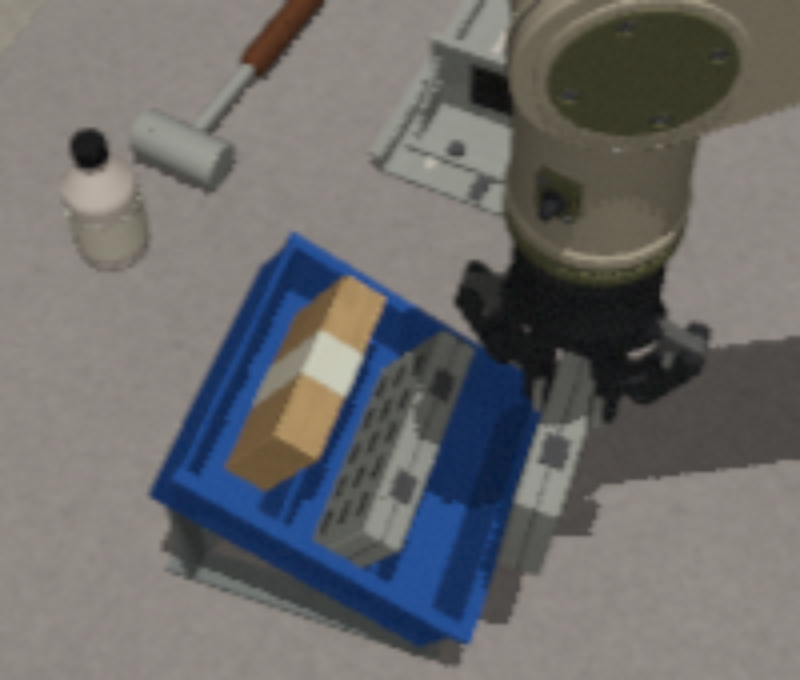

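```bash
python3 -c "
from h import *
c=cal('wrist');p=get_obs()['position']
for z in np.arange(.21,.26,.005):
    a=onz(c,(319,199),z);b=onz(c,(319,328),z);e=onz(c,(320,110),z);print(round(z-p[2],4),np.linalg.norm(a-b).round(4),((a+b)/2-p).round(4),np.linalg.norm(e-(a+b)/2).round(4))
go(.5505,-.20,.23,-92.2)
"

```

```text
0.0048 0.0732 [-0.0001 -0.0035  0.0048] 0.0765
0.0098 0.0705 [-0.0003 -0.0005  0.0098] 0.0737
0.0148 0.0678 [-0.0005  0.0026  0.0148] 0.0709
0.0198 0.0652 [-0.0007  0.0056  0.0198] 0.0681
0.0248 0.0625 [-0.0009  0.0086  0.0248] 0.0654
0.0298 0.0599 [-0.0011  0.0117  0.0298] 0.0626
0.0348 0.0572 [-0.0013  0.0147  0.0348] 0.0598
0.0398 0.0546 [-0.0015  0.0177  0.0398] 0.057
0.0448 0.0519 [-0.0017  0.0208  0.0448] 0.0542
0.0498 0.0492 [-0.0019  0.0238  0.0498] 0.0515
0.0548 0.0466 [-0.0021  0.0269  0.0548] 0.0487
t 4.78 pos [0.402  0.1756 0.2052] jaw yaw 3.95 f [-0.4  0.1 -2.3] w 24.8
shift [-0.385   0.1221 -0.0249]
turn 0.5342
```

```bash
python3 -m handwheel '[{"jaw":24,"delta_pos":[0,0,-0.03],"turn":0.04},{"jaw":24,"delta_pos":[-0.04,0,-0.04],"turn":0.08},{"jaw":24,"delta_pos":[-0.08,0.02,-0.04],"turn":0.12},{"jaw":24,"delta_pos":[-0.12,0.035,-0.04],"turn":0.16},{"jaw":24,"delta_pos":[-0.16,0.05,-0.04],"turn":0.2},{"jaw":24,"delta_pos":[-0.2,0.065,-0.04],"turn":0.24},{"jaw":24,"delta_pos":[-0.24,0.08,-0.04],"turn":0.28},{"jaw":24,"delta_pos":[-0.28,0.09,-0.04],"turn":0.32},{"jaw":24,"delta_pos":[-0.32,0.1,-0.04],"turn":0.36},{"jaw":24,"delta_pos":[-0.36,0.11,-0.04],"turn":0.4}]'
python3 -c "
from h import *
go(.547,-.283,.2,-92.3)"
```

```text
clock: 5.62
position: [0.5353, -0.1717, 0.2443]
ee_rot: [0.982, 0.191, -0.002, -0.001]
ft_force: [-0.0, 0.7, -2.2]
grip_width: 0.29
t 5.62 pos [ 0.5353 -0.1717  0.2443] jaw yaw -68.01 f [-0.   0.7 -2.2] w 24.8
shift [-0.0307  0.1077  0.0442]
turn 0.135
```

```bash
python3 -m handwheel '[{"jaw":24,"delta_pos":[-0.01,0.035,0.015],"turn":0.04},{"jaw":24,"delta_pos":[-0.02,0.07,0.03],"turn":0.08},{"jaw":24,"delta_pos":[-0.0307,0.1077,0.044],"turn":0.12},{"jaw":24,"delta_pos":[-0.0307,0.1077,0.044],"turn":0.135},{"jaw":24,"delta_pos":[-0.0307,0.1077,0.044],"turn":0.135},{"jaw":24,"delta_pos":[-0.0307,0.1077,0.044],"turn":0.135},{"jaw":24,"delta_pos":[-0.0307,0.1077,0.044],"turn":0.135}]'
python3 -c "
from h import *
camera('top')
c=cal('wrist');im=camera('wrist')[:,:,::-1];cv2.imwrite('pics/w7.png',im)
import pickle;pickle.dump(c,open('c7.pkl','wb'))
go(.547,-.283,.1,-92.3)"
```

```text
clock: 6.2
position: [0.5485, -0.2794, 0.2021]
ee_rot: [1.0, -0.015, -0.0, -0.001]
ft_force: [-0.4, -0.0, -1.6]
grip_width: 0.289
t 6.3 pos [ 0.5486 -0.2797  0.2029] jaw yaw -91.77 f [ 0.   0.2 -2.2] w 24.9
shift [-0.0015  0.0034  0.1029]
turn 0.003
```

View pics/w7.png

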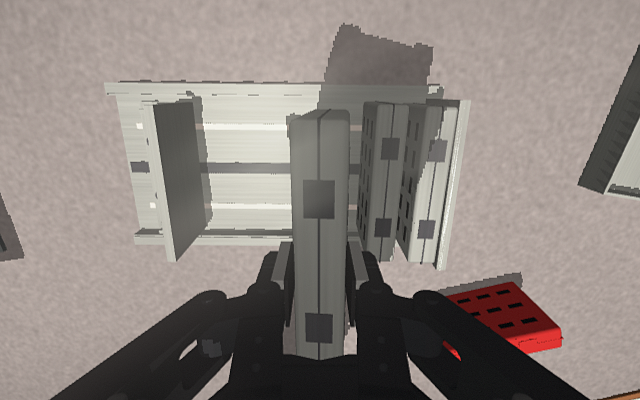

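```bash
python3 -c "
from h import *
import pickle;c=pickle.load(open('c7.pkl','rb'))
for n,p,z in [('D',(390,149),.09),('D',(383,228),.09),('C',(438,151),.09),('C',(426,229),.09),('Dface far',(364,103),.09),('Dface near',(364,262),.09),('slotL',(140,167),.004),('slot',(280,168),.004),('w1',(220,127),.004),('w1',(285,127),.004),('w2',(215,204),.004),('w2',(285,204),.004),('stopfar',(156,104),.088),('stopnear',(172,262),.088),('wall',(462,102),.088),('wall',(437,268),.088),('lipfar',(210,85),.018),('lipnear',(150,242),.018)]: print(n,onz(c,p,z).round(4))"
```

```text
D [ 0.5826 -0.338   0.09  ]
D [ 0.5125 -0.3346  0.09  ]
C [ 0.5798 -0.3773  0.09  ]
C [ 0.5103 -0.3727  0.09  ]
Dface far [ 0.6193 -0.3163  0.09  ]
Dface near [ 0.4789 -0.3182  0.09  ]
slotL [ 0.5556 -0.0802  0.004 ]
slot [ 0.5497 -0.2356  0.004 ]
w1 [ 0.5964 -0.1746  0.004 ]
w1 [ 0.5943 -0.244   0.004 ]
w2 [ 0.5096 -0.1576  0.004 ]
w2 [ 0.5071 -0.2384  0.004 ]
stopfar [ 0.6235 -0.153   0.088 ]
stopnear [ 0.4831 -0.1408  0.088 ]
wall [ 0.6177 -0.3935  0.088 ]
wall [ 0.4693 -0.3867  0.088 ]
lipfar [ 0.6384 -0.1744  0.018 ]
lipnear [ 0.4704 -0.0816  0.018 ]
```

```bash
python3 -m handwheel '[{"jaw":24,"delta_pos":[-0.0015,0.0034,0.035],"turn":0.003},{"jaw":24,"delta_pos":[-0.0015,0.0034,0.07],"turn":0.003},{"jaw":24,"delta_pos":[-0.0015,0.0034,0.1],"turn":0.003},{"jaw":24,"delta_pos":[-0.0015,0.0034,0.113],"turn":0.003},{"jaw":24,"delta_pos":[-0.0015,0.0034,0.116],"turn":0.003},{"jaw":24,"delta_pos":[-0.0015,0.0034,0.116],"turn":0.003}]'
python3 -c "
from h import *
go(.547,-.283,.08,-92.3)"
```

```text
clock: 6.8
position: [0.5469, -0.284, 0.0871]
ee_rot: [1.0, -0.021, 0.0, -0.0]
ft_force: [0.5, -0.1, -1.3]
grip_width: 0.296
t 6.8 pos [ 0.5469 -0.284   0.0871] jaw yaw -92.43 f [ 0.5 -0.1 -1.3] w 25.3
shift [ 0.0001 -0.001   0.0071]
turn -0.0007
```

```bash
python3 -m handwheel '[{"jaw":24,"delta_pos":[0,0,0.003],"turn":0},{"jaw":24,"delta_pos":[0,0,0.006],"turn":0},{"jaw":24,"delta_pos":[0,0,0.006],"turn":0}]'; python3 -m handwheel '[{"jaw":24,"delta_pos":[0,0,0.002],"turn":0},{"jaw":24,"delta_pos":[0,0,0.002],"turn":0}]'; python3 -m handwheel '[{"jaw":24,"delta_pos":[0,0,0.002],"turn":0},{"jaw":24,"delta_pos":[0,0,0.002],"turn":0}]' 
python3 -c "
from h import *
s=camera('side')[:,:,::-1];cv2.imwrite('pics/s8.png',cv2.resize(s[100:260,270:420],None,fx=4,fy=4))"
```

```text
clock: 7.05
position: [0.5471, -0.2847, 0.0816]
ee_rot: [1.0, -0.022, 0.001, 0.0]
ft_force: [0.7, -0.4, -1.9]
grip_width: 0.296
clock: 7.22
position: [0.5474, -0.285, 0.0806]
ee_rot: [1.0, -0.022, 0.001, 0.001]
ft_force: [-2.9, 0.3, 7.9]
grip_width: 0.291
clock: 7.38
position: [0.5476, -0.286, 0.0803]
ee_rot: [1.0, -0.022, 0.001, 0.002]
ft_force: [-8.3, 0.7, 20.6]
grip_width: 0.293
```

View pics/s8.png

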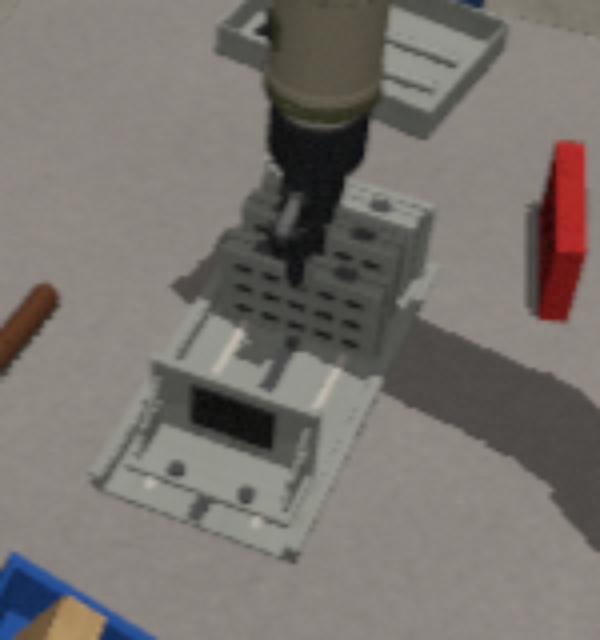

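```bash
python3 -m handwheel '[{"jaw":24,"delta_pos":[0,0,-0.0035],"turn":0},{"jaw":30,"delta_pos":[0,0,-0.0035],"turn":0},{"jaw":36,"delta_pos":[0,0,-0.0035],"turn":0},{"jaw":36,"delta_pos":[0,0,-0.0035],"turn":0},{"jaw":36,"delta_pos":[0,0,-0.02],"turn":0},{"jaw":36,"delta_pos":[0,0,-0.06],"turn":0},{"jaw":36,"delta_pos":[0,0,-0.1],"turn":0},{"jaw":36,"delta_pos":[0,0,-0.12],"turn":0},{"jaw":36,"delta_pos":[0,0,-0.12],"turn":0}]'
python3 -c "
from h import *
c=cal('wrist');im=camera('wrist')[:,:,::-1];cv2.imwrite('pics/w9.png',im)
go(.402,.1946,.25,3.9)"
```

```text
clock: 8.18
position: [0.549, -0.285, 0.2023]
ee_rot: [1.0, -0.022, 0.004, 0.002]
ft_force: [0.3, -0.6, 0.7]
grip_width: 0.423
t 8.23 pos [ 0.5479 -0.2847  0.1993] jaw yaw -92.49 f [-0.4 -0.1 -1.1] w 36.3
shift [-0.1664 -0.4725 -0.0523]
turn -0.5355
```

View pics/w9.png

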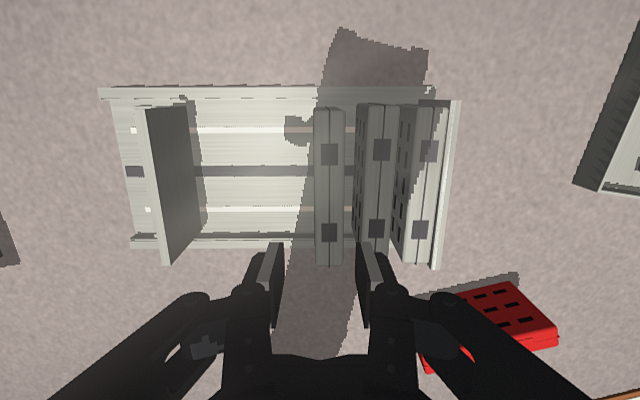

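```bash
python3 -c "
from h import *
c=cal('wrist')
for n,p in [('A',(330,154)),('A',(329,232)),('D',(382,149)),('D',(377,230)),('Aend',(328,108)),('Aend',(329,266)),('Dend',(376,103))]: print(n,onz(c,p,.09).round(4))"
```

```text
A [ 0.5802 -0.2949  0.09  ]
A [ 0.5113 -0.2918  0.09  ]
D [ 0.5824 -0.337   0.09  ]
D [ 0.5113 -0.3338  0.09  ]
Aend [ 0.6162 -0.2946  0.09  ]
Aend [ 0.4775 -0.2906  0.09  ]
Dend [ 0.6183 -0.3317  0.09  ]
```

```bash
python3 -c "
from h import *
go(.4856,.1947,.25,3.9)"; python3 -m handwheel '[{"jaw":46,"delta_pos":[0,0,-0.03],"turn":-0.039},{"jaw":46,"delta_pos":[-0.01,-0.03,-0.05],"turn":-0.078},{"jaw":46,"delta_pos":[-0.02,-0.07,-0.05],"turn":-0.117},{"jaw":46,"delta_pos":[-0.03,-0.11,-0.05],"turn":-0.156},{"jaw":46,"delta_pos":[-0.04,-0.15,-0.05],"turn":-0.195},{"jaw":46,"delta_pos":[-0.05,-0.19,-0.05],"turn":-0.234},{"jaw":46,"delta_pos":[-0.06,-0.23,-0.05],"turn":-0.273},{"jaw":46,"delta_pos":[-0.07,-0.27,-0.05],"turn":-0.312},{"jaw":46,"delta_pos":[-0.075,-0.31,-0.05],"turn":-0.351},{"jaw":46,"delta_pos":[-0.08,-0.35,-0.05],"turn":-0.39}]'
python3 -c "
from h import *
go(.4856,.1947,.25,3.9)"
```

```text
t 8.23 pos [ 0.5479 -0.2847  0.1993] jaw yaw -92.49 f [-0.4 -0.1 -1.1] w 36.3
shift [-0.0829 -0.4762 -0.052 ]
turn -0.5355
clock: 9.07
position: [0.4806, 0.0702, 0.2456]
ee_rot: [0.829, 0.559, -0.001, -0.0]
ft_force: [0.9, 0.7, -0.3]
grip_width: 0.537
t 9.07 pos [0.4806 0.0702 0.2456] jaw yaw -21.97 f [ 0.9  0.7 -0.3] w 45.8
shift [ 0.1173 -0.0419 -0.0045]
turn -0.1437
```

```bash
python3 -m handwheel '[{"jaw":46,"delta_pos":[0.035,-0.013,-0.004],"turn":-0.039},{"jaw":46,"delta_pos":[0.075,-0.027,-0.004],"turn":-0.078},{"jaw":46,"delta_pos":[0.115,-0.042,-0.004],"turn":-0.117},{"jaw":46,"delta_pos":[0.1173,-0.042,-0.004],"turn":-0.143},{"jaw":46,"delta_pos":[0.1173,-0.042,-0.004],"turn":-0.143},{"jaw":46,"delta_pos":[0.1173,-0.042,-0.004],"turn":-0.143},{"jaw":46,"delta_pos":[0.1173,-0.042,-0.004],"turn":-0.143}]'
python3 -c "
from h import *
camera('top')
c=cal('wrist');im=camera('wrist')[:,:,::-1];cv2.imwrite('pics/w10.png',im)
import pickle;pickle.dump(c,open('c10.pkl','wb'))
go(.4856,.1947,.2,3.9)"
```

```text
clock: 9.65
position: [0.4875, 0.1918, 0.2497]
ee_rot: [0.687, 0.727, -0.001, -0.0]
ft_force: [0.1, -0.8, -0.3]
grip_width: 0.536
t 9.75 pos [0.4877 0.1917 0.2502] jaw yaw 3.22 f [-0.3  0.1  0.5] w 45.9
shift [ 0.0032 -0.0019  0.0502]
turn -0.0038
```

View pics/w10.png

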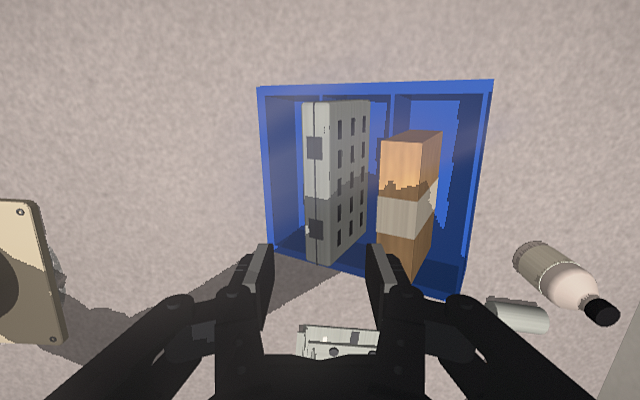

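```bash
python3 -c "
from h import *
import pickle;c=pickle.load(open('c10.pkl','rb'))
for n,p,z in [('B',(314,148),.1455),('B',(315,230),.1455),('cart',(379,142),.164),('cart',(377,250),.164)]: print(n,onz(c,p,z).round(4))"
python3 -m handwheel '[{"jaw":46,"delta_pos":[0.003,-0.0019,0.035],"turn":-0.0038},{"jaw":46,"delta_pos":[0.003,-0.0019,0.05],"turn":-0.0038},{"jaw":46,"delta_pos":[0.003,-0.0019,0.055],"turn":-0.0038},{"jaw":46,"delta_pos":[0.003,-0.0019,0.055],"turn":-0.0038},{"jaw":46,"delta_pos":[0.003,-0.0019,0.055],"turn":-0.0038}]'
python3 -c "
from h import *
go(.4856,.1947,.13,3.9)"
```

```text
B [0.4811 0.2295 0.1455]
B [0.4855 0.1589 0.1455]
cart [0.5281 0.2397 0.164 ]
cart [0.5366 0.1524 0.164 ]
clock: 10.17
position: [0.4859, 0.1957, 0.1964]
ee_rot: [0.682, 0.732, 0.0, 0.0]
ft_force: [0.0, 0.3, 0.1]
grip_width: 0.54
t 10.17 pos [0.4859 0.1957 0.1964] jaw yaw 4.05 f [0.  0.3 0.1] w 46.1
shift [-0.001  -0.0004  0.0664]
turn 0.0008
```

```bash
python3 -m handwheel '[{"jaw":46,"delta_pos":[-0.001,-0.0005,0.03],"turn":0.0008},{"jaw":46,"delta_pos":[-0.001,-0.0005,0.055],"turn":0.0008},{"jaw":46,"delta_pos":[-0.001,-0.0005,0.065],"turn":0.0008},{"jaw":46,"delta_pos":[-0.001,-0.0005,0.066],"turn":0.0008},{"jaw":46,"delta_pos":[-0.001,-0.0005,0.068],"turn":0.0008}]'
python3 -c "
from h import *
cv2.imwrite('pics/w11.png',camera('wrist')[:,:,::-1])
s=camera('side')[:,:,::-1];cv2.imwrite('pics/s11.png',cv2.resize(s[180:350,200:400],None,fx=4,fy=4))
go(.4856,.1947,.128,3.9)"
```

```text
clock: 10.58
position: [0.4857, 0.1954, 0.1289]
ee_rot: [0.682, 0.731, 0.001, 0.0]
ft_force: [0.0, -0.1, -0.3]
grip_width: 0.539
t 10.68 pos [0.4858 0.1955 0.1291] jaw yaw 3.98 f [-0.3  0.2 -0. ] w 45.8
shift [-0.0007 -0.0003  0.0011]
turn 0.0004
```

View pics/s11.png

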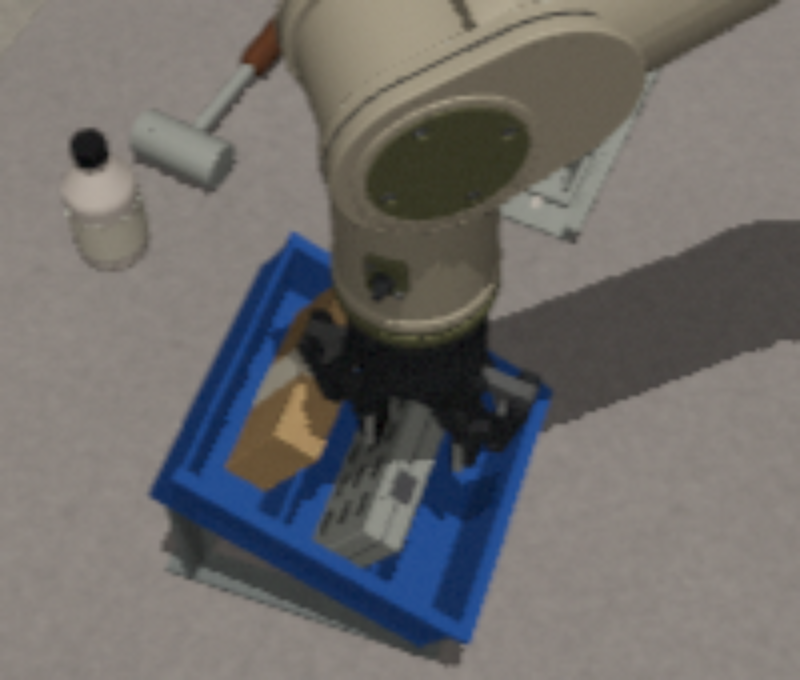

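View pics/w11.png

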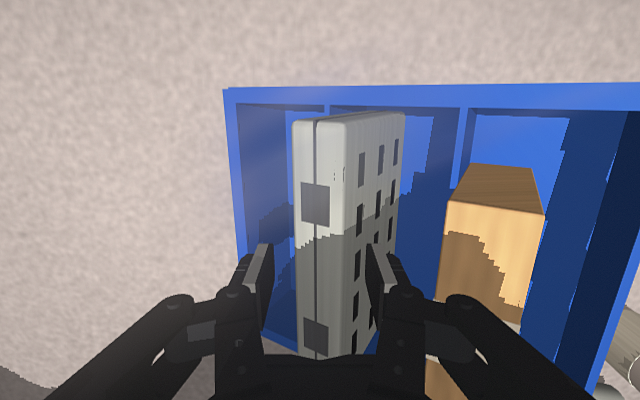

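```bash
python3 -m handwheel '[{"jaw":38,"delta_pos":[0,0.003,0.001],"turn":0},{"jaw":36,"delta_pos":[0,0.004,0.001],"turn":0},{"jaw":32,"delta_pos":[0,0.004,0.001],"turn":0},{"jaw":32,"delta_pos":[0,0.004,0.001],"turn":0}]' 25
python3 -c "
from h import *
go(.4856,.1947,.128,3.9)"
python3 -m handwheel '[{"jaw":26,"delta_pos":[0,-0.004,-0.008],"turn":0},{"jaw":24,"delta_pos":[0,-0.009,-0.016],"turn":0},{"jaw":24,"delta_pos":[0,-0.013,-0.025],"turn":0},{"jaw":24,"delta_pos":[0,-0.018,-0.033],"turn":0},{"jaw":24,"delta_pos":[0,-0.018,-0.033],"turn":0}]' 35
python3 -c "
from h import *
cv2.imwrite('pics/w12.png',camera('wrist')[:,:,::-1])
go(.4856,.1947,.128,3.9)"
```

```text
clock: 11.02
position: [0.4903, 0.1956, 0.1279]
ee_rot: [0.682, 0.731, 0.001, 0.001]
ft_force: [0.8, -0.2, 4.4]
grip_width: 0.395
t 11.02 pos [0.4903 0.1956 0.1279] jaw yaw 3.97 f [ 0.8 -0.2  4.4] w 33.7
shift [-0.0005 -0.0047 -0.0001]
turn 0.0004
clock: 11.43
position: [0.4718, 0.1945, 0.1617]
ee_rot: [0.682, 0.731, 0.001, 0.001]
ft_force: [3.3, 0.7, 2.9]
grip_width: 0.379
t 11.48 pos [0.4719 0.1943 0.161 ] jaw yaw 3.98 f [3.7 0.3 3.7] w 32.2
shift [-0.0006  0.0136  0.033 ]
turn 0.0004
```

View pics/w12.png

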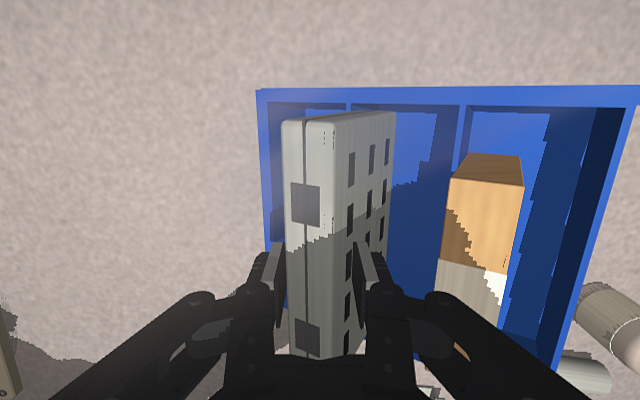

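Lifting as A did; carton unmoved. Continue the same way.

```bash
python3 -m handwheel '[{"jaw":24,"delta_pos":[0,-0.006,-0.011],"turn":0},{"jaw":24,"delta_pos":[0,-0.012,-0.022],"turn":0},{"jaw":24,"delta_pos":[0,-0.014,-0.037],"turn":0},{"jaw":24,"delta_pos":[0,-0.014,-0.06],"turn":0},{"jaw":24,"delta_pos":[0,-0.014,-0.08],"turn":0},{"jaw":24,"delta_pos":[0,-0.014,-0.08],"turn":0},{"jaw":24,"delta_pos":[0,-0.014,-0.08],"turn":0}]' 50
python3 -c "
from h import *
cv2.imwrite('pics/w13.png',camera('wrist')[:,:,::-1])
go(.551,-.22,.22,-92.3)"
```

```text
clock: 12.07
position: [0.4569, 0.193, 0.2394]
ee_rot: [0.682, 0.731, -0.0, 0.0]
ft_force: [-0.2, -0.5, -2.2]
grip_width: 0.292
t 12.12 pos [0.4565 0.1927 0.2386] jaw yaw 3.97 f [-0.1 -0.8 -1.9] w 24.8
shift [-0.4183  0.0657  0.0187]
turn 0.5349
```

View pics/w13.png

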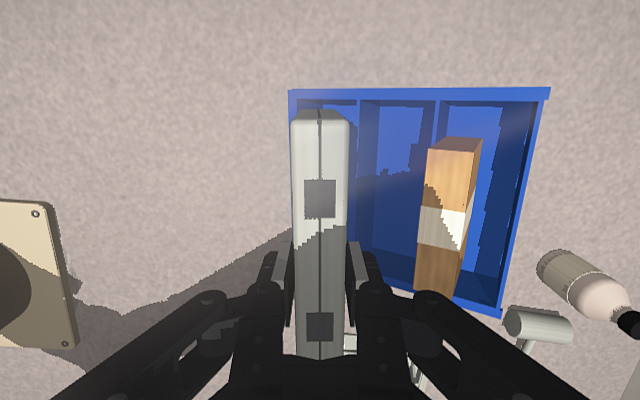

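```bash
python3 -m handwheel '[{"jaw":24,"delta_pos":[0,0,-0.03],"turn":0.04},{"jaw":24,"delta_pos":[-0.04,0,-0.03],"turn":0.08},{"jaw":24,"delta_pos":[-0.08,0,-0.03],"turn":0.12},{"jaw":24,"delta_pos":[-0.12,0.01,-0.03],"turn":0.16},{"jaw":24,"delta_pos":[-0.16,0.02,-0.03],"turn":0.2},{"jaw":24,"delta_pos":[-0.2,0.03,-0.02],"turn":0.24},{"jaw":24,"delta_pos":[-0.24,0.04,-0.01],"turn":0.28},{"jaw":24,"delta_pos":[-0.28,0.05,0],"turn":0.32},{"jaw":24,"delta_pos":[-0.32,0.06,0.01],"turn":0.36},{"jaw":24,"delta_pos":[-0.36,0.065,0.015],"turn":0.4}]'
python3 -c "
from h import *
go(.552,-.222,.2,-92.3)"
```

```text
clock: 12.95
position: [0.5458, -0.1609, 0.2214]
ee_rot: [0.982, 0.191, -0.002, -0.001]
ft_force: [1.2, 0.8, -0.8]
grip_width: 0.287
t 12.95 pos [ 0.5458 -0.1609  0.2214] jaw yaw -67.95 f [ 1.2  0.8 -0.8] w 24.5
shift [-0.0171  0.059   0.0213]
turn 0.1353
```

```bash
python3 -m handwheel '[{"jaw":24,"delta_pos":[-0.01,0.03,0.01],"turn":0.04},{"jaw":24,"delta_pos":[-0.0171,0.059,0.02],"turn":0.08},{"jaw":24,"delta_pos":[-0.0171,0.059,0.02],"turn":0.12},{"jaw":24,"delta_pos":[-0.0171,0.059,0.02],"turn":0.1353},{"jaw":24,"delta_pos":[-0.0171,0.059,0.02],"turn":0.1353},{"jaw":24,"delta_pos":[-0.0171,0.059,0.02],"turn":0.1353},{"jaw":24,"delta_pos":[-0.0171,0.059,0.02],"turn":0.1353}]'
python3 -c "
from h import *
camera('top')
c=cal('wrist');im=camera('wrist')[:,:,::-1];cv2.imwrite('pics/w14.png',im)
for n,p,z in [('A',(330,154),.09)]:pass
import pickle;pickle.dump(c,open('c14.pkl','wb'))
go(.552,-.222,.083,-92.3)"
```

```text
clock: 13.53
position: [0.5529, -0.2201, 0.204]
ee_rot: [1.0, -0.016, -0.001, -0.0]
ft_force: [0.4, 0.1, -2.2]
grip_width: 0.287
t 13.63 pos [ 0.5531 -0.2203  0.2046] jaw yaw -91.87 f [ 0.3 -0.2 -2.1] w 24.9
shift [-0.001   0.0017  0.1216]
turn 0.0024
```

View pics/w14.png

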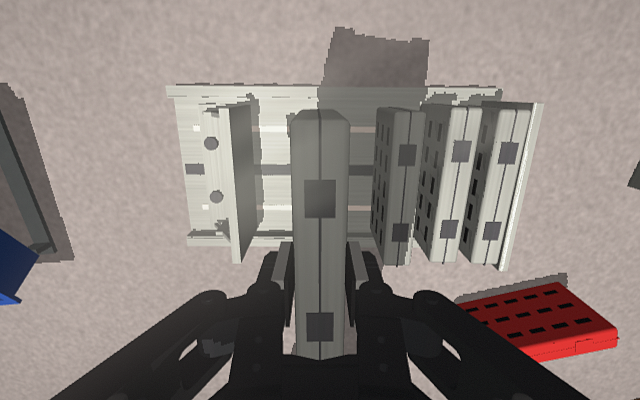

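```bash
python3 -m handwheel '[{"jaw":24,"delta_pos":[-0.001,0.0017,0.035],"turn":0.0024},{"jaw":24,"delta_pos":[-0.001,0.0017,0.07],"turn":0.0024},{"jaw":24,"delta_pos":[-0.001,0.0017,0.1],"turn":0.0024},{"jaw":24,"delta_pos":[-0.001,0.0017,0.116],"turn":0.0024},{"jaw":24,"delta_pos":[-0.001,0.0017,0.118],"turn":0.0024},{"jaw":24,"delta_pos":[-0.001,0.0017,0.118],"turn":0.0024}]'
python3 -m handwheel '[{"jaw":24,"delta_pos":[0,0,0.003],"turn":0},{"jaw":24,"delta_pos":[0,0,0.005],"turn":0},{"jaw":24,"delta_pos":[0,0,0.005],"turn":0}]'
```

```text
clock: 14.13
position: [0.5517, -0.2221, 0.0865]
ee_rot: [1.0, -0.021, -0.001, -0.0]
ft_force: [0.1, 0.3, -1.3]
grip_width: 0.288
clock: 14.38
position: [0.5527, -0.2226, 0.0829]
ee_rot: [1.0, -0.021, 0.001, 0.0]
ft_force: [0.6, -0.4, -1.6]
grip_width: 0.286
```

```bash
python3 -m handwheel '[{"jaw":24,"delta_pos":[0,0,0.002],"turn":0},{"jaw":24,"delta_pos":[0,0,0.002],"turn":0}]'; python3 -m handwheel '[{"jaw":24,"delta_pos":[0,0,0.001],"turn":0},{"jaw":24,"delta_pos":[0,0,0.001],"turn":0}]'
```

```text
clock: 14.55
position: [0.5528, -0.2226, 0.0809]
ee_rot: [1.0, -0.021, 0.001, 0.0]
ft_force: [0.6, -0.7, 0.7]
grip_width: 0.284
clock: 14.72
position: [0.5529, -0.2226, 0.0808]
ee_rot: [1.0, -0.021, 0.001, 0.001]
ft_force: [-3.9, 2.0, 12.0]
grip_width: 0.293
```

Contact with the floor; release gently and rise.

```bash
python3 -m handwheel '[{"jaw":24,"delta_pos":[0,0,-0.001],"turn":0},{"jaw":30,"delta_pos":[0,0,-0.001],"turn":0},{"jaw":40,"delta_pos":[0,0,-0.001],"turn":0},{"jaw":40,"delta_pos":[0,0,-0.001],"turn":0},{"jaw":40,"delta_pos":[0,0,-0.02],"turn":0},{"jaw":40,"delta_pos":[0,0,-0.06],"turn":0},{"jaw":40,"delta_pos":[0,0,-0.1],"turn":0},{"jaw":40,"delta_pos":[0,0,-0.12],"turn":0},{"jaw":40,"delta_pos":[0,0,-0.12],"turn":0}]'
python3 -c "
from h import *
camera('top')
c=cal('wrist');im=camera('wrist')[:,:,::-1];cv2.imwrite('pics/w15.png',im)
import pickle;pickle.dump(c,open('c15.pkl','wb'))
go(.56,-.06,.2,-92.3)"
```

```text
clock: 15.47
position: [0.5545, -0.2228, 0.2045]
ee_rot: [1.0, -0.021, 0.004, 0.002]
ft_force: [1.3, 0.9, 0.5]
grip_width: 0.469
t 15.57 pos [ 0.5524 -0.2225  0.1995] jaw yaw -92.43 f [-0.4  0.2 -0.2] w 39.9
shift [ 0.0007 -0.1627 -0.0006]
turn -0.0007
```

View pics/w15.png

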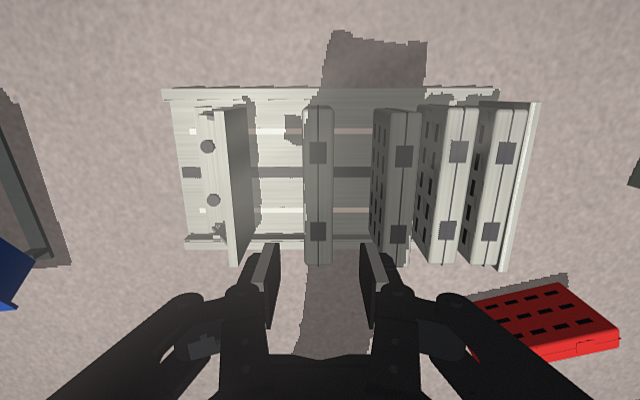

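```bash
python3 -c "
from h import *
go(.5545,-.105,.2,-2.2)"
python3 -m handwheel '[{"jaw":30,"delta_pos":[0,-0.04,0],"turn":-0.04},{"jaw":20,"delta_pos":[-0.001,-0.08,0],"turn":-0.08},{"jaw":0,"delta_pos":[-0.0025,-0.1175,0],"turn":-0.12},{"jaw":0,"delta_pos":[-0.0025,-0.1175,0],"turn":-0.16},{"jaw":0,"delta_pos":[-0.0025,-0.1175,0],"turn":-0.2},{"jaw":0,"delta_pos":[-0.0025,-0.1175,0],"turn":-0.24},{"jaw":0,"delta_pos":[-0.0025,-0.1175,0],"turn":-0.28},{"jaw":0,"delta_pos":[-0.0025,-0.1175,0],"turn":-0.32},{"jaw":0,"delta_pos":[-0.0025,-0.1175,0],"turn":-0.36},{"jaw":0,"delta_pos":[-0.0025,-0.1175,0],"turn":-0.4}]' 40
python3 -c "
from h import *
go(.5545,-.105,.2,-2.2)"
```

```text
t 15.57 pos [ 0.5524 -0.2225  0.1995] jaw yaw -92.43 f [-0.4  0.2 -0.2] w 39.9
shift [-0.0029 -0.1175 -0.0006]
turn -0.5013
clock: 16.4
position: [0.5538, -0.1048, 0.1972]
ee_rot: [0.821, 0.57, -0.001, -0.001]
ft_force: [-0.4, -0.1, 0.4]
grip_width: 0.0
t 16.4 pos [ 0.5538 -0.1048  0.1972] jaw yaw -20.44 f [-0.4 -0.1  0.4] w 0.0
shift [ 0.0001  0.0008 -0.0028]
turn -0.1013
```

```bash
python3 -m handwheel '[{"jaw":0,"delta_pos":[0,0.001,0],"turn":-0.04},{"jaw":0,"delta_pos":[0,0.001,0],"turn":-0.08},{"jaw":0,"delta_pos":[0,0.001,0.03],"turn":-0.101},{"jaw":0,"delta_pos":[0,0.001,0.07],"turn":-0.101},{"jaw":0,"delta_pos":[0,0.001,0.11],"turn":-0.101},{"jaw":0,"delta_pos":[0,0.001,0.147],"turn":-0.101},{"jaw":0,"delta_pos":[0,0.001,0.147],"turn":-0.101},{"jaw":0,"delta_pos":[0,0.001,0.147],"turn":-0.101}]'
python3 -c "
from h import *
s=camera('side')[:,:,::-1];cv2.imwrite('pics/s16.png',cv2.resize(s[100:260,270:420],None,fx=4,fy=4))
t=camera('top')[:,:,::-1];cv2.imwrite('pics/t16.png',cv2.resize(t[165:265,285:435],None,fx=5,fy=5))
go(.5535,-.13,.05,-2.2)"
```

```text
clock: 17.07
position: [0.5537, -0.1046, 0.0502]
ee_rot: [0.723, 0.691, -0.001, -0.002]
ft_force: [0.3, -0.2, 0.5]
grip_width: -0.001
t 17.17 pos [ 0.5566 -0.105   0.0537] jaw yaw -2.6 f [0. 0. 1.] w 0.1
shift [-0.0251 -0.002   0.0037]
turn -0.0022
```

View pics/s16.png

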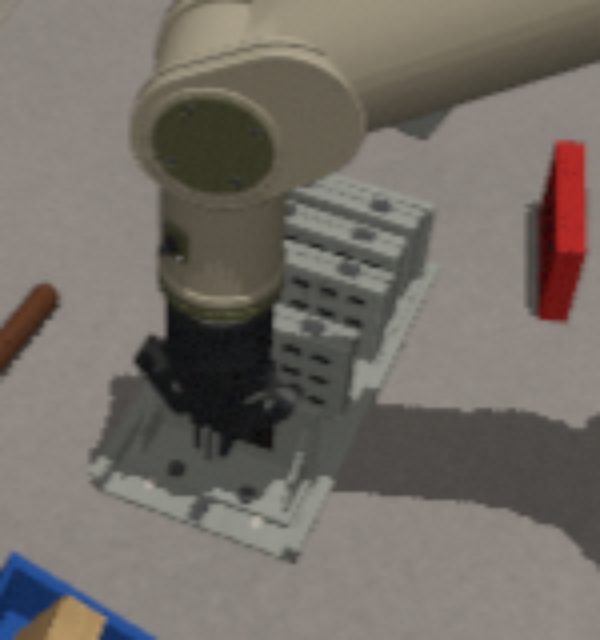

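View pics/t16.png

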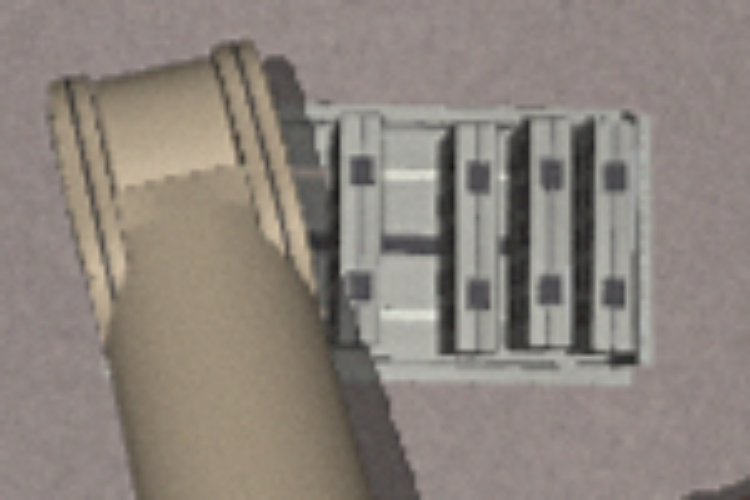

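```bash
python3 -m handwheel '[{"jaw":0,"delta_pos":[-0.008,-0.001,0.003],"turn":-0.002},{"jaw":0,"delta_pos":[-0.016,-0.001,0.003],"turn":-0.002},{"jaw":0,"delta_pos":[-0.024,-0.001,0.003],"turn":-0.002},{"jaw":0,"delta_pos":[-0.032,-0.001,0.003],"turn":-0.002},{"jaw":0,"delta_pos":[-0.038,-0.001,0.003],"turn":-0.002},{"jaw":0,"delta_pos":[-0.044,-0.001,0.003],"turn":-0.002},{"jaw":0,"delta_pos":[-0.05,-0.001,0.003],"turn":-0.002}]'
python3 -c "
from h import *
s=camera('side')[:,:,::-1];cv2.imwrite('pics/s17.png',cv2.resize(s[100:260,270:420],None,fx=4,fy=4))
go(.548,-.25,.05,-2.2)"
```

```text
clock: 17.75
position: [0.5525, -0.1555, 0.0492]
ee_rot: [0.721, 0.693, 0.0, 0.0]
ft_force: [0.6, 2.1, 2.2]
grip_width: 0.001
t 17.8 pos [ 0.5523 -0.1571  0.049 ] jaw yaw -2.33 f [ 0.5  0.8 -0.2] w 0.1
shift [-0.093  -0.0005 -0.0009]
turn -0.0007
```

View pics/s17.png

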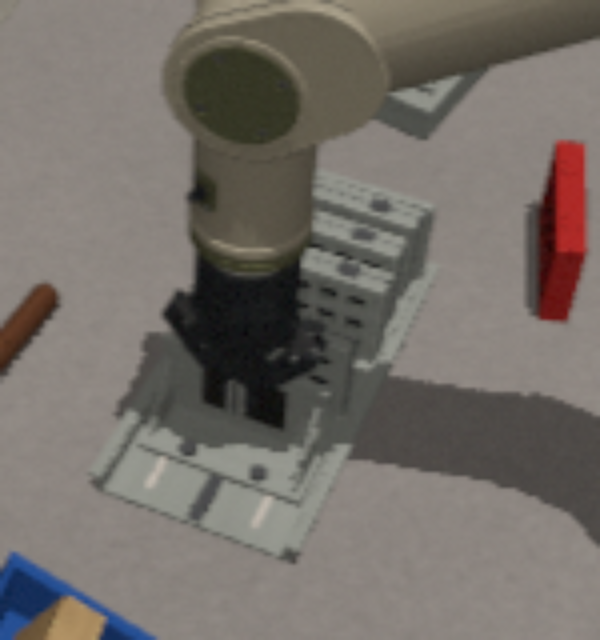

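```bash
python3 -m handwheel '[{"jaw":0,"delta_pos":[-0.007,0,0],"turn":0},{"jaw":0,"delta_pos":[-0.014,0,0],"turn":0},{"jaw":0,"delta_pos":[-0.021,0,0],"turn":0},{"jaw":0,"delta_pos":[-0.028,0,0],"turn":0},{"jaw":0,"delta_pos":[-0.035,0,0],"turn":0},{"jaw":0,"delta_pos":[-0.042,0,0],"turn":0},{"jaw":0,"delta_pos":[-0.049,0,0],"turn":0},{"jaw":0,"delta_pos":[-0.056,0,0],"turn":0},{"jaw":0,"delta_pos":[-0.063,0,0],"turn":0},{"jaw":0,"delta_pos":[-0.07,0,0],"turn":0}]'
python3 -c "
from h import *
s=camera('side')[:,:,::-1];cv2.imwrite('pics/s18.png',cv2.resize(s[100:260,270:420],None,fx=4,fy=4))
go(.548,-.25,.05,-2.2)"
```

```text
clock: 18.63
position: [0.5494, -0.2257, 0.0489]
ee_rot: [0.721, 0.693, 0.0, -0.0]
ft_force: [-0.0, 3.9, 2.6]
grip_width: -0.002
t 18.68 pos [ 0.5492 -0.2277  0.0488] jaw yaw -2.36 f [ 0.9 -0.2  1. ] w 0.2
shift [-0.0223 -0.0002 -0.0012]
turn -0.0009
```

View pics/s18.png

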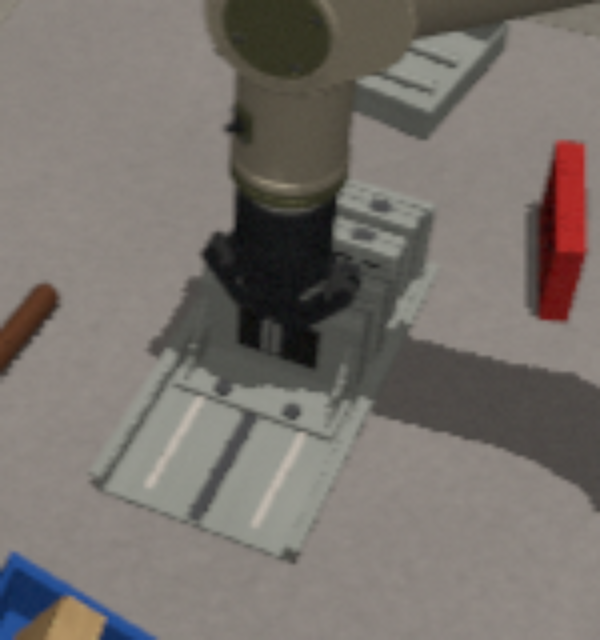

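```bash
python3 -m handwheel '[{"jaw":0,"delta_pos":[-0.004,0,0],"turn":0},{"jaw":0,"delta_pos":[-0.008,0,0],"turn":0},{"jaw":0,"delta_pos":[-0.012,0,0],"turn":0},{"jaw":0,"delta_pos":[-0.016,0,0],"turn":0},{"jaw":0,"delta_pos":[-0.02,0,0],"turn":0},{"jaw":0,"delta_pos":[-0.024,0,0],"turn":0},{"jaw":0,"delta_pos":[-0.028,0,0],"turn":0}]'
python3 -m handwheel '[{"jaw":0,"delta_pos":[-0.002,0,0],"turn":0},{"jaw":0,"delta_pos":[-0.004,0,0],"turn":0},{"jaw":0,"delta_pos":[-0.006,0,0],"turn":0}]'
python3 -m handwheel '[{"jaw":0,"delta_pos":[-0.001,0,0],"turn":0},{"jaw":0,"delta_pos":[-0.002,0,0],"turn":0}]'
python3 -c "
from h import *
s=camera('side')[:,:,::-1];cv2.imwrite('pics/s19.png',cv2.resize(s[100:260,270:420],None,fx=4,fy=4))
go(.548,-.272,.05,-2.2)"
```

```text
clock: 19.27
position: [0.5481, -0.2531, 0.0488]
ee_rot: [0.721, 0.693, -0.0, -0.0]
ft_force: [-1.1, 5.1, 1.3]
grip_width: -0.0
clock: 19.52
position: [0.5479, -0.2586, 0.0488]
ee_rot: [0.721, 0.693, 0.0, -0.0]
ft_force: [-1.7, 6.5, 2.5]
grip_width: -0.001
clock: 19.68
position: [0.5478, -0.2605, 0.0488]
ee_rot: [0.721, 0.693, -0.0, -0.0]
ft_force: [-1.0, 5.3, 1.8]
grip_width: 0.0
t 19.73 pos [ 0.5478 -0.2608  0.0488] jaw yaw -2.25 f [-1.3  5.7  1.6] w 0.2
shift [-0.0111  0.0006 -0.0012]
turn -0.0003
```

View pics/s19.png

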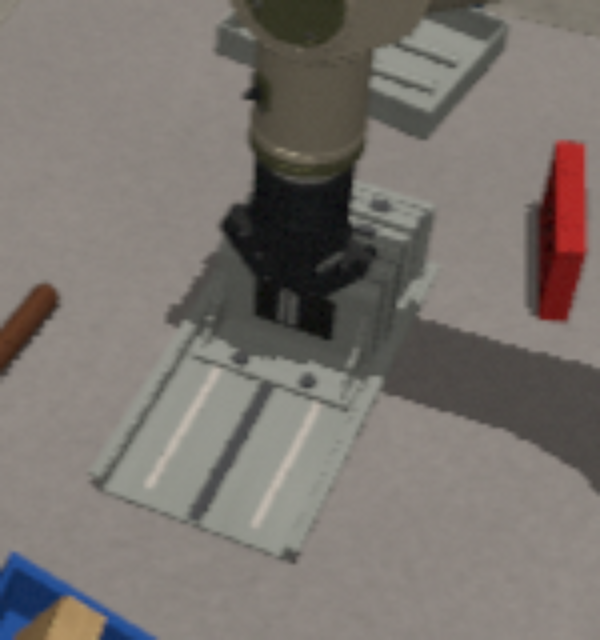

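```bash
python3 -m handwheel '[{"jaw":0,"delta_pos":[-0.001,0,0],"turn":0},{"jaw":0,"delta_pos":[-0.002,0,0],"turn":0},{"jaw":0,"delta_pos":[-0.003,0,0],"turn":0}]'
python3 -m handwheel '[{"jaw":0,"delta_pos":[-0.001,0,0],"turn":0},{"jaw":0,"delta_pos":[-0.002,0,0],"turn":0},{"jaw":0,"delta_pos":[-0.003,0,0],"turn":0}]'
```

```text
clock: 19.98
position: [0.5477, -0.2635, 0.0488]
ee_rot: [0.721, 0.693, -0.0, -0.0]
ft_force: [-2.8, 6.2, 2.2]
grip_width: 0.0
clock: 20.23
position: [0.5476, -0.2665, 0.0488]
ee_rot: [0.721, 0.693, -0.0, -0.0]
ft_force: [-2.6, 6.5, 2.2]
grip_width: -0.002
```

```bash
python3 -m handwheel '[{"jaw":0,"delta_pos":[-0.001,0,0],"turn":0},{"jaw":0,"delta_pos":[-0.002,0,0],"turn":0}]'
```

```text
clock: 20.4
position: [0.5476, -0.2684, 0.0488]
ee_rot: [0.721, 0.693, 0.0, -0.001]
ft_force: [-1.9, 7.0, 2.9]
grip_width: 0.0
```

```bash
python3 -m handwheel '[{"jaw":0,"delta_pos":[-0.001,0,0],"turn":0},{"jaw":0,"delta_pos":[-0.0015,0,0],"turn":0}]'
```

```text
clock: 20.57
position: [0.5475, -0.2697, 0.0488]
ee_rot: [0.721, 0.693, 0.0, -0.001]
ft_force: [-2.1, 7.8, 3.1]
grip_width: -0.002
```

```bash
python3 -m handwheel '[{"jaw":0,"delta_pos":[-0.001,0,0],"turn":0},{"jaw":0,"delta_pos":[-0.0015,0,0],"turn":0}]'
```

```text
clock: 20.73
position: [0.5475, -0.2699, 0.0488]
ee_rot: [0.72, 0.694, 0.0, -0.001]
ft_force: [-3.7, 12.1, 4.7]
grip_width: 0.0
```

```bash
python3 -m handwheel '[{"jaw":0,"delta_pos":[-0.001,0,0],"turn":0},{"jaw":0,"delta_pos":[-0.001,0,0],"turn":0}]'
```

```text
clock: 20.9
position: [0.5475, -0.2698, 0.0488]
ee_rot: [0.72, 0.694, 0.001, -0.002]
ft_force: [-4.5, 14.0, 6.2]
grip_width: 0.003
```

```bash
python3 -m handwheel '[{"jaw":0,"delta_pos":[-0.001,0,0],"turn":0},{"jaw":0,"delta_pos":[-0.0015,0,0],"turn":0},{"jaw":0,"delta_pos":[-0.0015,0,0],"turn":0}]'
```

```text
clock: 21.15
position: [0.5474, -0.2699, 0.0488]
ee_rot: [0.72, 0.694, 0.001, -0.003]
ft_force: [-5.6, 18.2, 8.4]
grip_width: 0.0
```

```bash
python3 -c "
from h import *
s=camera('side')[:,:,::-1];cv2.imwrite('pics/s20.png',cv2.resize(s[100:260,270:420],None,fx=4,fy=4))
t=camera('top')[:,:,::-1];cv2.imwrite('pics/t20.png',cv2.resize(t[165:265,285:435],None,fx=5,fy=5))
go(.548,-.272,.05,-2.2)"
```

```text
t 21.25 pos [ 0.5474 -0.2698  0.0488] jaw yaw -2.05 f [-5.4 16.8  8.5] w 0.1
shift [-0.0021  0.0007 -0.0012]
turn 0.0009
```

View pics/t20.png

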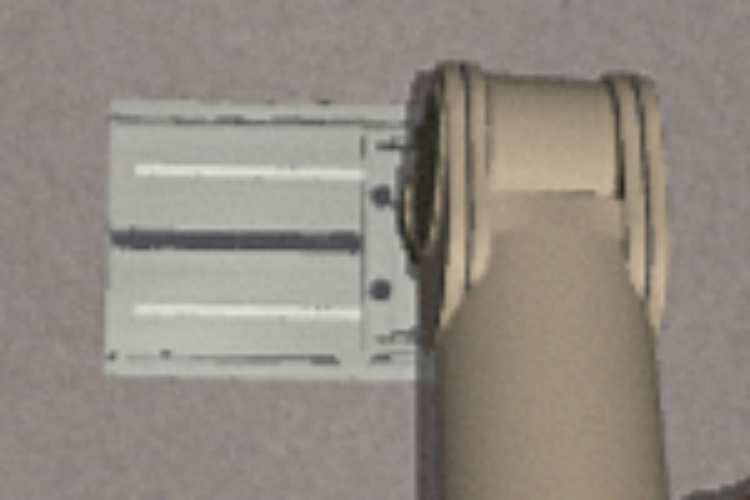

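View pics/s20.png

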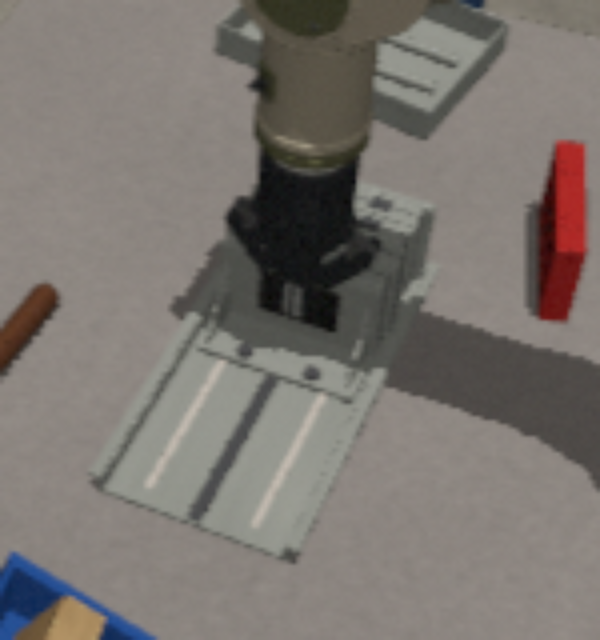

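```bash
python3 -m handwheel '[{"jaw":0,"delta_pos":[-0.001,0,0],"turn":0},{"jaw":0,"delta_pos":[-0.001,0,0],"turn":0},{"jaw":0,"delta_pos":[-0.001,0,0],"turn":0}]'
python3 -m handwheel '[{"jaw":0,"delta_pos":[0.002,0,0],"turn":0},{"jaw":0,"delta_pos":[0.005,0,0],"turn":0},{"jaw":0,"delta_pos":[0.015,0,0],"turn":0},{"jaw":0,"delta_pos":[0.025,0,0],"turn":0},{"jaw":0,"delta_pos":[0.025,0,-0.04],"turn":0},{"jaw":0,"delta_pos":[0.025,0,-0.08],"turn":0},{"jaw":0,"delta_pos":[0.025,0,-0.12],"turn":0},{"jaw":0,"delta_pos":[0.06,0,-0.15],"turn":0},{"jaw":0,"delta_pos":[0.1,0,-0.15],"turn":0},{"jaw":0,"delta_pos":[0.14,0,-0.15],"turn":0}]'
python3 -m handwheel '[{"jaw":0,"delta_pos":[0.04,0,0],"turn":0},{"jaw":0,"delta_pos":[0.08,0,0],"turn":0},{"jaw":0,"delta_pos":[0.12,0,0],"turn":0},{"jaw":0,"delta_pos":[0.12,0,0],"turn":0},{"jaw":0,"delta_pos":[0.12,0,0],"turn":0}]'
python3 -c "
from h import *
s=camera('side')[:,:,::-1];cv2.imwrite('pics/s21.png',s);cv2.imwrite('pics/s21z.png',cv2.resize(s[130:245,285:385],None,fx=5,fy=5,interpolation=cv2.INTER_CUBIC))
t=camera('top')[:,:,::-1];cv2.imwrite('pics/t21z.png',cv2.resize(t[175:250,295:425],None,fx=6,fy=6,interpolation=cv2.INTER_CUBIC))
"
```

```text
clock: 21.5
position: [0.5474, -0.2698, 0.0488]
ee_rot: [0.719, 0.695, 0.001, -0.003]
ft_force: [-6.2, 21.8, 9.9]
grip_width: -0.002
clock: 22.33
position: [0.554, -0.1351, 0.2013]
ee_rot: [0.722, 0.692, 0.001, 0.002]
ft_force: [0.6, 1.0, 0.2]
grip_width: -0.002
clock: 22.75
position: [0.5576, -0.0126, 0.1993]
ee_rot: [0.719, 0.695, 0.0, 0.0]
ft_force: [-0.1, -1.8, -0.9]
grip_width: -0.001
```

View pics/t21z.png

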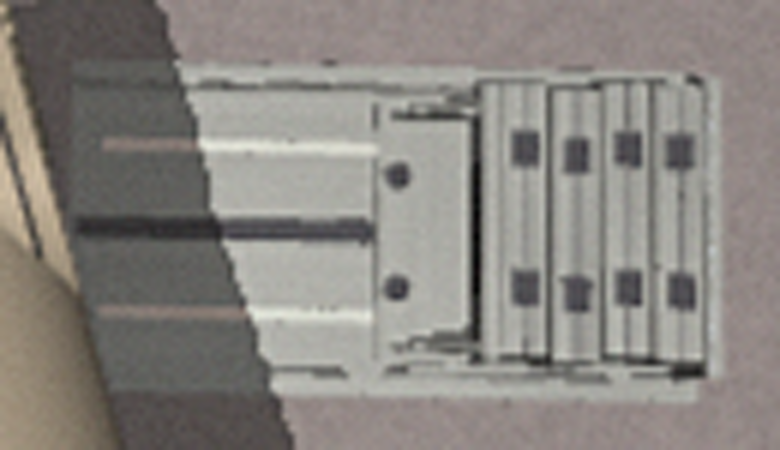

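View pics/s21z.png

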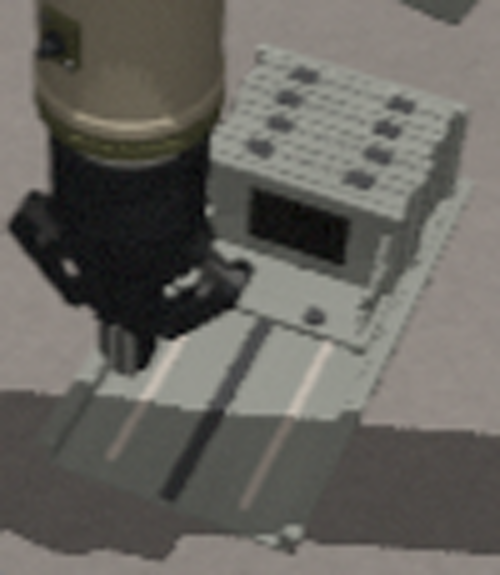

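View pics/s21.png

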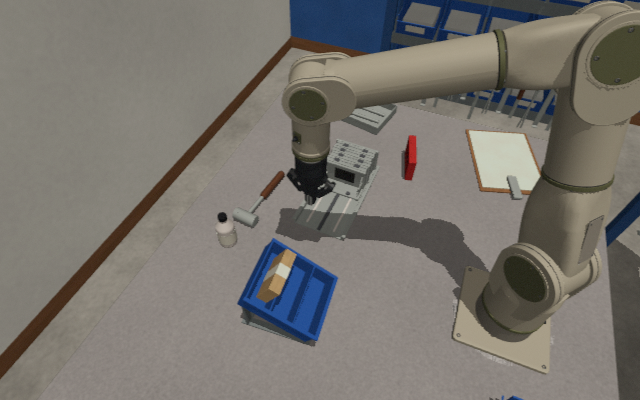

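```bash
python3 -c "
from h import *
T=cal('top')
f=lambda u,v:((u+.5)/6-.5+295,(v+.5)/6-.5+175)
P=[]
for n,a,b in [('B',(526,149),(526,288)),('A',(577,156),(577,293)),('D',(628,149),(628,288)),('C',(680,152),(682,291))]:
    p=onz(T,f(*a),.09);q=onz(T,f(*b),.09);m=(p+q)/2;P.append(m);d=p-q;print(n,m.round(4),'yaw',np.degrees(np.arctan2(d[1],d[0])).round(1))
print(np.linalg.norm(P[0]-P[3]))
go(.5,0,.2)
hand_in()"
```

```text
B [ 0.5476 -0.3     0.09  ] yaw -2.2
A [ 0.5441 -0.3255  0.09  ] yaw -2.3
D [ 0.5466 -0.3513  0.09  ] yaw -2.5
C [ 0.5446 -0.3778  0.09  ] yaw -1.8
0.07784520158097703
t 22.85 pos [ 0.5577 -0.0165  0.1988] jaw yaw -2.29 f [ 0.4 -1.2  0.1] w 0.2
shift [ 0.0142 -0.0583 -0.0012]
the job is handed in; nothing more can be done
```

I took both cassettes out of the bin and stood them upright in the rack beside the other two. I then pushed the stop up until the row stopped moving and pressed to about 22 N at the tool. I withdrew the arm and handed in at 22.9 s of the 67 s allowed.

**Row:** in the last pictures all four cassettes stand upright and square to the rack. The distance from the first cassette to the fourth measured 77.8 mm, against 78 mm for no gaps.

**Centring:** cassette A sits about 3 mm towards the robot compared with the others, well inside the 10 mm limit.

**Wall and stop force:** I could not read the force on the end wall. I inferred that the row bears on it because the stop stalled while the push rose to 22 N. The stop's slack was not measured directly either; it looked close up in both views.

**Other items:** the carton, mallet and oil bottle look unmoved. No check failed, and the hand-in gave no verdict.

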